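# Take the lid off the cool box and stand it away

### The arm

A 6-joint arm with a two-finger parallel gripper is mounted at the origin on the work surface. World frame = base frame: x ahead of the robot, y to its left, z up, the work surface at z = 0. Lengths are in m, angles in rad, forces in N, time in s.
With the tool pointing down it reaches from about 0.275 to 0.85 m from the base axis. Payload 19 kg.
Tool frame: the origin (TCP) lies on the front face of the gripper's body, between the roots of the fingers; the fingertips stand 73 mm ahead of it and the grasp point (between the pads) lies 54 mm ahead of it; z points along the fingers, y is the line along which they close (so a half turn about z gives the same grasp; the last joint's range is limited). The gripper opens to 85 mm and grips with 20 to 120 N. Pads are 22 mm wide; open, the fingers measure 114 mm over their backs; the gripper's body (76 mm by 85 mm) begins 54 mm behind the grasp point. The pads swing forward as they close: fully open they stand 13 mm farther back than shut.
Start: joints at [-1.449, 0.15, 1.437, -0, 1.554, -0.134], TCP at [0.145, -0.556, 0.304] pointing down, gripper open.
Joint ranges: [-2.8, 2.8], [-0.68, 2.1], [0.12, 2.68], [-1.39, 4.53], [0.16, 2.79], [-2.81, 2.81]. Speed limits (rad/s): [1.89, 1.89, 2.22, 3.01, 3.01, 3.01].

### API

Orientations are given as a rotation vector (axis times angle).
In Python, from workcell import read_state, snapshot, close_job gives the robot as it stands.
- The arm moves only by the tool step_arm, never from a script. Its argument "rows" is a list of rows, each an object with "rot": the turn, a rotation vector about the tool's x, y, z in rad, a list of three; "xyz": the shift along the tool's x, y, z in mm, a list of three; "claw": the closure, from -1 (fully open) to 1 (shut). A call has 1 to 20 rows; each row is the pose to reach, as a shift and turn from the pose commanded when the call began, along the tool's axes at that moment; what a row does not reach only later rows make up. A row lasts 1/8 s, in which the tool goes at most 62.5 mm and 10.7 degrees, less where a joint would pass 70% of its speed; a pose out of reach is approached as far as the arm can. A call with a gripper value outside its range is refused whole. The fingers move at their own pace and stop on an object; "grip_force" is the grip in N (left out, the last holds). Time passes only in rows, so rows that repeat a pose let the fingers close. It gives the time, the measured TCP pose, the force and the opening at its end, in the units of the state.
- read_state(): the state, without advancing time (a new reading comes with each control period).
- snapshot(name): name is "scene" or "top" or "wrist"; returns a dict with "frame" (480x640x3 uint8, red, green, blue), "fov_y" (degrees; the focal length in pixels is half the picture's height over the tangent of half this angle, whatever the lens; pixels are square), "cx", "cy" (the principal point, pixels), "rvec" (rotation vector, rad) and "tvec" (3), from world to camera coordinates, as OpenCV has them. Camera axes: x right, y down, z forward; pixel columns grow to the right and rows downward; lengths in m; the calibration is good to about 2 mm. A picture is of the moment at which its call begins. There is no depth.
- close_job(): hands the job in, once; it reports no verdict.
The state is a dict: "t": time; "joint_positions": joint angles; "joint_velocities": joint speeds; "joint_efforts": joint torques, N m; "eef_pos": TCP position; "eef_rot": TCP orientation; "wrist_force": force on the tool from outside, world axes, zero at the start; "torque": the same for the moment, N m; "finger_gap": finger opening in m.
Only numpy, scipy, OpenCV 4.12 (cv2) and the standard library are available. Lean on these libraries where they do the work, as an engineer would, in place of code of your own. Each camera call takes 0.05 s, during which the arm holds its last target. There are 200 camera calls.

### The job

Open up the white cool box for trading: raise its blue lid on the hinges until it stands up, lift it upright straight up off its hinge clips, and slant it to set it down, hinge side first, in the middle of whichever sloping wire stand is free (the other has the chopping board in it), fully home on its floor, then let go. Set it down rather than dropping it in, and leave the chopping board, eggs, garlic and potatoes where they are.

Things in the scene. Friction and masses are not known exactly. Their poses are not given: they have to be found in the camera images.
- coolbox: White counter-top cool box with blue foot, full of pale eggs, fixed to the counter: outer 170 mm (x) by 200 mm (y) by 110 mm high, walls 18 mm. Origin: centre of its underside; +x points to its back, where the hinge clips are; its front is at x = -85 mm.
- box_hinge (a point): Middle of the hinge axis (box frame x = 115, z = 116 mm), along the box's y. At y = -61 and +61 on it: grey C-shaped clips, 18 mm wide, bore 24 mm, rising into a straight neck 10.5 mm wide, open at the top, 24 mm above the axis. The pins pass the neck only while the lid is within about 12 degrees of upright, and are clear when lifted 36 mm; closed or leaning, the clips hold them.
- lid: Loose blue lid, about 0.45 kg. Origin: middle of its hinge axis; axes as the box's while closed. Slab: x -200 (front) to -30, y -100 to 100, z -6 (underside) to 16 mm. Two arms at y = -42 and 42 (14 mm wide) end in heels to x = 28, z -10 to 0. Flat pins (8 by 22 mm) from the arms out to y = -74 and 74, in the clips with 1 mm play (3 mm along y). Standing on its heels, origin 28 mm up.
- lid_edge (a point): Middle of the lid's front edge face (lid frame -200, 0, 5 mm): the top edge once raised, free to be gripped (22 mm thick) over 100 mm between the lips. Nothing latches the lid and the hinge turns freely: let go short of upright it falls shut; past about 87 degrees from closed it tips back and rests on its heels at about 112 degrees, 22 beyond upright.
- lid_lip_left (a point): Centre of the left finger lip (lid frame -207, 75, 19 mm): a plate 50 mm wide (y), 8 mm thick, flaring up and forward from the lid's front edge at 45 degrees, along (-1, 0, 1) in the lid's frame; it stands free about 27 mm, its tip 17 mm beyond this point. The space under it, in front of the box, is free.
- lid_lip_right (a point): Centre of the right finger lip (lid frame -207, -75, 19 mm), the same as the left one.
- stand_1: A slanted steel wire stand, fixed. From a 160 mm wide sloping floor rise a low front hoop (50 mm) and a tall back hoop (150 mm), 110 mm wide along y, both leaning 30 degrees from upright towards the stand's +x; gap between 46 mm; floor square to them, its middle at x = -30, z = 30 mm. Panels stand in the gap, long side along y. Origin: on the counter. One stand holds the board, one is free.
- stand_2: A second slanted steel wire stand, fixed. From a 160 mm wide sloping floor rise a low front hoop (50 mm) and a tall back hoop (150 mm), 110 mm wide along y, both leaning 30 degrees from upright towards the stand's +x; gap between 46 mm; floor square to them, its middle at x = -30, z = 30 mm. Panels stand in the gap, long side along y. Origin: on the counter. One stand holds the board, one is free.
- board: Pale wooden chopping board, 180 mm long (y), 18 mm thick (x), 105 mm high (z), loose, standing on edge slantwise in one of the two stands. Origin: middle of its lower edge.
- egg_tray: Yellow pulp tray with twelve brown eggs, 141 mm (x) by 188 mm (y), 70 mm high, loose. Origin: centre of its underside.
- garlic_crate: Off-white foam crate full of garlic, 150 mm (x) by 200 mm (y), walls 75 mm high, garlic to 110 mm, loose. Origin: centre of its underside.
- potato_bowl: Steel bowl of potatoes, 164 mm across, 60 mm high, potatoes to 100 mm, loose. Origin: centre of its underside.
Things that resemble listed ones, but are neither listed nor needed, are in the scene too. What is shaped like the stand_1 but orange or red is not meant.

How it is judged:
By the outcome, as a careful person would: the job done as asked, in the order asked, and still so for the second after the job is handed in, with the robot touching nothing.
It also fails if it takes over 72 s, if anything falls off the work surface, if the arm or the gripper's body presses on something with over 40 N, if the wrist force passes 120 N, or if a joint passes its speed limit or range.

## Working session

There is one attempt and no reset: what is moved stays moved. The work goes in short steps, Python scripts to look and compute and a tool call to move; the robot and the scene stay as the last step left them, time stands still between calls to the robot, and variables do not carry over. Pictures are saved under pics/ and viewed, on a budget of 10 in all, crops included, one or two more only if the job needs it, and the job is handed in when it is done.

Besides the shell and the picture viewer there is one more tool, called after ">>>" as name([rows], argument=value, ...), one row to a line, values as JSON. step_arm: Moves the arm, as the interface text tells. Its arguments: {"type":"object","properties":{"rows":{"type":"array"},"grip_force":{"type":"number"}},"required":["rows"]}

```bash
ls; mkdir -p pics
python3 - <<'E'
from workcell import read_state, snapshot
import cv2,pickle
for n in ("scene","top"):
    s=snapshot(n); pickle.dump(s,open(f"pics/{n}0.pkl","wb"))
    cv2.imwrite(f"pics/{n}0.png",s["frame"][:,:,::-1]); print(n,s["fov_y"],s["cx"],s["cy"],s["rvec"],s["tvec"])
print(read_state())
E
```

```text
pics
scene 54.71761288134094 314.3971589884772 234.01369154871898 [ 2.2913767   0.94242033 -0.36217751] [-0.27905852 -0.27469712  1.61361717]
top 43.41891839171557 314.58652173001514 241.98501007423664 [ 2.10998201 -2.09897714  0.2319484 ] [-0.08802138  0.52326269  1.630081  ]
{'t': 0.1, 'joint_positions': array([-1.44899296e+00,  1.50977042e-01,  1.43793519e+00,  1.83325130e-05,
        1.55380537e+00, -1.34004425e-01]), 'joint_velocities': array([ 0.00041932, -0.00056734, -0.00138682,  0.00068351, -0.00074117,
        0.00112446]), 'joint_efforts': array([ 4.34496818e-03, -7.14375758e+01, -5.71800113e+01, -7.43441183e-05,
        7.08212974e-03,  9.09411460e-05]), 'eef_pos': array([ 0.14545737, -0.55616277,  0.30332823]), 'eef_rot': array([-3.11481481e+00, -4.00583268e-01, -3.95574910e-05]), 'wrist_force': array([ 0.8688957 , -0.37597961,  0.66548084]), 'torque': array([-0.03404544, -0.05755124, -0.00448008]), 'finger_gap': 0.08547815979836138}
```

View pics/scene0.png

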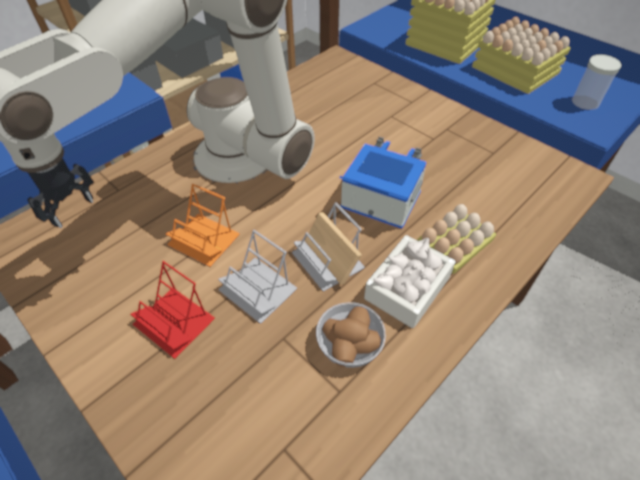

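View pics/top0.png

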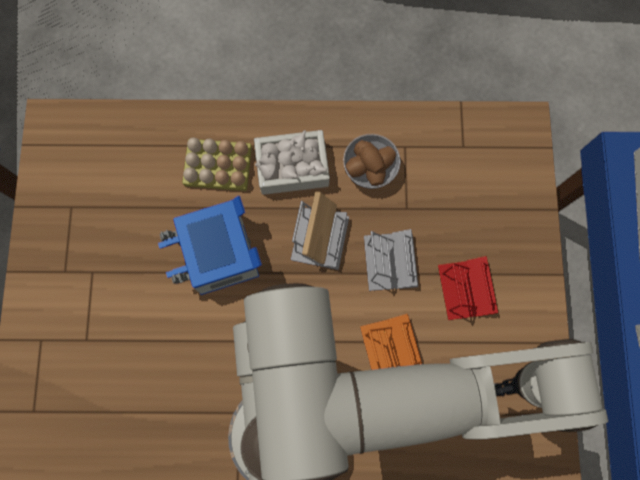

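Run:
```python
import cv2,numpy as np
t=cv2.imread("pics/top0.png");s=cv2.imread("pics/scene0.png")
def c(im,x,y,k):
    w,h=400//k,300//k
    o=cv2.resize(im[y:y+h,x:x+w],(w*k,h*k),interpolation=cv2.INTER_CUBIC)
    for i in range(0,w,10): cv2.line(o,(i*k,0),(i*k,4 if i%50 else 10),(0,255,255),1)
    for j in range(0,h,10): cv2.line(o,(0,j*k),(4 if j%50 else 10,j*k),(0,255,255),1)
    return cv2.copyMakeBorder(o,0,300-h*k,0,400-w*k,0)
cv2.imwrite("pics/crops.png",np.vstack([np.hstack([c(t,155,195,3),c(s,325,130,3)]),np.hstack([c(t,340,220,4),c(s,210,225,4)])]))
```

```text
(no output)
```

View pics/crops.png

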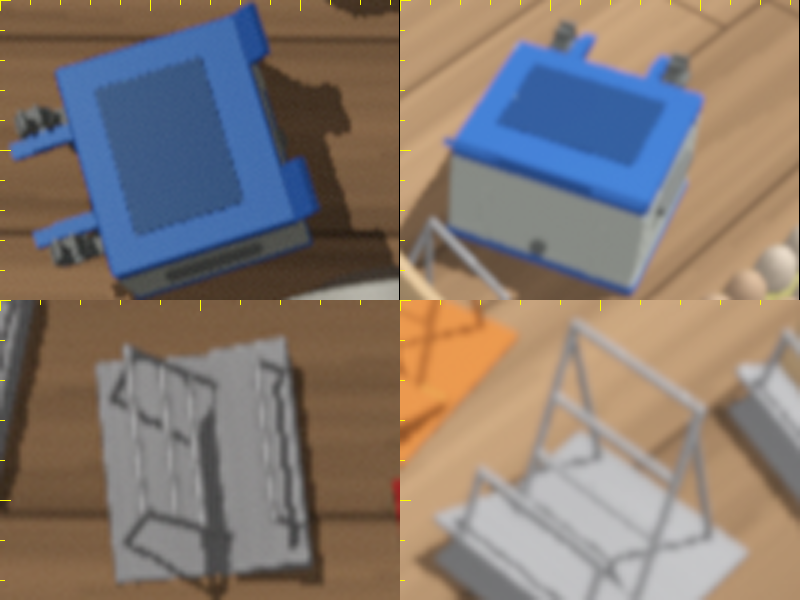

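```bash
cat > h.py <<'E'
import numpy as np,cv2,pickle
from scipy.spatial.transform import Rotation as R
from scipy.optimize import least_squares
def proj(s,P):
    f=240/np.tan(np.radians(s["fov_y"]/2))
    K=np.array([[f,0,s["cx"]],[0,f,s["cy"]],[0,0,1]])
    return cv2.projectPoints(np.asarray(P,float).reshape(-1,1,3),np.asarray(s["rvec"]),np.asarray(s["tvec"]),K,None)[0][:,0]
def T(p,P): # p=x,y,yaw planar pose
    c,s=np.cos(p[2]),np.sin(p[2]); P=np.asarray(P,float)
    return np.c_[P[:,0]*c-P[:,1]*s+p[0],P[:,0]*s+P[:,1]*c+p[1],P[:,2]]
def fl(s,y,n): # stand floor coords -> stand frame (m)
    c,k=np.cos(np.pi/6),.5
    return [-.03+s*c+n*k,y,.03-s*k+n*c]
E
cat > fit.py <<'E'
from h import *
top=pickle.load(open("pics/top0.pkl","rb"));sc=pickle.load(open("pics/scene0.pkl","rb"))
u=lambda a,ox,oy,k:np.array(a,float)/k+[ox,oy]-.5+.5/k
L=lambda x,y,z:[(x+115)/1e3,y/1e3,(z+116)/1e3]
bt=u([[57,72],[118,275],[297,222],[12,153],[35,240]],155,195,3)
Bt=[L(-30,-100,16),L(-30,100,16),L(-200,100,16),L(28,-42,0),L(28,42,0)]
bs=u([[118,42],[303,98],[50,230],[232,292]],325,130,3)
Bs=[L(-30,100,16),L(-30,-100,16),[-.085,.1,0],[-.085,-.1,0]]
f=lambda p:np.r_[proj(top,T(p,Bt))-bt,proj(sc,T(p,Bs))-bs].ravel()
r=least_squares(f,[.5,.1,1.88],loss="soft_l1",x_scale=[.1,.1,.1]);print("box",r.x);print(f(r.x).reshape(-1,2).round(1).tolist())
st=u([[132,50],[145,215],[258,62],[270,218],[97,63],[285,38],[310,265],[118,280]],340,220,4)
ss=u([[175,25],[300,110],[82,170],[200,270]],210,225,4)
def g(p):
    w=.053;r=.026
    A=[fl(r,-w,.15),fl(r,w,.15),fl(-r,-w,.05),fl(-r,w,.05),fl(p[3],-.08,0),fl(-p[4],-.08,0),fl(-p[4],.08,0),fl(p[3],.08,0)]
    B=[fl(r,w,.15),fl(r,-w,.15),fl(-r,w,.05),fl(-r,-w,.05)]
    return np.r_[proj(top,T(p,A))-st,proj(sc,T(p,B))-ss].ravel()
r=least_squares(g,[.5,-.2,1.6,.07,.07],loss="soft_l1",x_scale=.1);print("stand",r.x);print(g(r.x).reshape(-1,2).round(1).tolist())
E
python3 fit.py
```

```text
box [0.50351774 0.18588146 1.89071184]
[[-1.0, -0.8], [-1.6, 1.5], [0.7, -0.5], [0.2, -0.0], [0.5, 0.2], [0.4, -1.1], [0.9, -1.2], [-1.0, 1.3], [-0.7, 2.0]]
stand [ 0.48208651 -0.30921403  1.63794711  0.11736609  0.02914993]
[[-0.5, 0.4], [-0.4, -1.6], [0.3, 0.4], [1.0, -0.7], [0.6, 2.2], [0.3, -0.0], [-0.4, -1.0], [-0.2, 1.7], [1.0, 0.3], [-0.4, 0.2], [0.4, 0.6], [-0.3, -1.8]]
```

Run:
```python
from h import *
from workcell import read_state, snapshot
s=snapshot("wrist");st=read_state()
Rc=R.from_rotvec(s["rvec"]);c=-Rc.inv().apply(s["tvec"])
Rt=R.from_rotvec(st["eef_rot"])
print("cam in tool",Rt.inv().apply(c-st["eef_pos"]),s["fov_y"],s["cx"],s["cy"]);print((Rc*Rt).as_matrix().round(3));print(Rt.as_matrix().round(3))
```

```text
cam in tool [ 0.07701003 -0.00018711 -0.06970817] 66.97850985212341 318.8805533545883 241.37597664558476
[[-0.     1.    -0.   ]
 [-0.954 -0.001 -0.301]
 [-0.301  0.     0.954]]
[[ 0.967  0.253 -0.   ]
 [ 0.253 -0.967  0.001]
 [ 0.    -0.001 -1.   ]]
```

>>> step_arm([
  {"xyz": [40, -12, -10], "rot": [0, 0, 0], "claw": -1},
  {"xyz": [90, -27, -20], "rot": [0, 0, 0], "claw": -1},
  {"xyz": [140, -43, -30], "rot": [0, 0, 0], "claw": -1},
  {"xyz": [190, -58, -40], "rot": [0, 0, 0], "claw": -1},
  {"xyz": [240, -73, -50], "rot": [0, 0, 0], "claw": -1},
  {"xyz": [290, -88, -60], "rot": [0, 0, 0], "claw": -1},
  {"xyz": [340, -104, -60], "rot": [0, 0, 0], "claw": -1},
  {"xyz": [390, -119, -60], "rot": [0, 0, 0], "claw": -1},
  {"xyz": [430, -131, -60], "rot": [0, 0, 0], "claw": -1},
  {"xyz": [430, -131, -60], "rot": [0, 0, 0], "claw": -1},
  {"xyz": [430, -131, -60], "rot": [0, 0, 0], "claw": -1},
])

```text
t: 1.52
eef_pos: [0.5281, -0.3208, 0.3636]
eef_rot: [-3.115, -0.401, 0.001]
wrist_force: [0.3, -0.1, -0.2]
finger_gap: 0.0853
```

```bash
cat >> h.py <<'E'
def shot(n,f):
    from workcell import snapshot,read_state
    s=snapshot(n);pickle.dump(s,open(f"pics/{f}.pkl","wb"));cv2.imwrite(f"pics/{f}.png",s["frame"][:,:,::-1])
    st=read_state();print(st["t"],st["eef_pos"].round(4),st["eef_rot"].round(4),st["joint_positions"].round(3),st["wrist_force"].round(1),st["finger_gap"])
    return s,st
E
python3 -c "from h import *;shot('wrist','w1')"
```

```text
1.575 [ 0.5278 -0.3211  0.3638] [-3.1158e+00 -4.0000e-01  6.0000e-04] [-0.671  0.23   1.225 -0.     1.688  0.644] [-1.5 -0.8  0.7] 0.08564396773275283
```

View pics/w1.png

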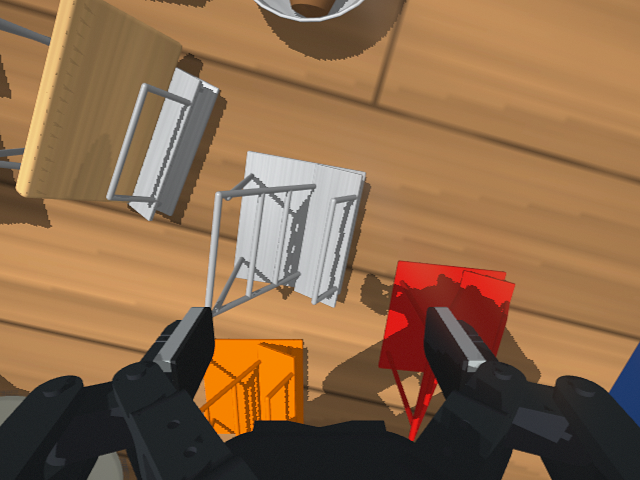

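```bash
cat > fit2.py <<'E'
from h import *
ld=lambda n:pickle.load(open(f"pics/{n}.pkl","rb"))
top,sc,w1=ld("top0"),ld("scene0"),ld("w1")
u=lambda a,ox,oy,k:np.array(a,float)/k+[ox,oy]-.5+.5/k
st=u([[132,50],[145,215],[258,62],[270,218]],340,220,4)
ss=u([[175,25],[300,110],[82,170],[200,270]],210,225,4)
sw=np.array([[218,193],[212,313],[333,200],[315,301],[314,186],[297,273],[353,196],[333,297]],float)
def g(p):
    w,r,q=p[3],p[4],p[5]
    A=[fl(r,-w,.15),fl(r,w,.15),fl(-r,-w,.05),fl(-r,w,.05)]
    B=[fl(r,w,.15),fl(r,-w,.15),fl(-r,w,.05),fl(-r,-w,.05)]
    C=A+[fl(r,-w,q),fl(r,w,q),fl(-r,-w,q),fl(-r,w,q)]
    return np.r_[proj(top,T(p,A))-st,proj(sc,T(p,B))-ss,(proj(w1,T(p,C))-sw)*.7].ravel()
r=least_squares(g,[.5,-.3,1.6,.053,.026,0],loss="soft_l1",x_scale=.1);print("stand",r.x);print(g(r.x).reshape(-1,2).round(1).tolist())
p=r.x
for s in (.03,-.03): print(proj(w1,T(p,[fl(s,-.08,0),fl(s,.08,0)])).round(0).tolist())
E
python3 fit2.py
```

```text
stand [ 0.4836188  -0.30938885  1.64735593  0.05518951  0.02557303  0.00465523]
[[-0.5, -0.8], [0.1, -1.2], [-0.0, -0.9], [1.2, -0.6], [0.3, 0.2], [0.4, 0.8], [0.2, 0.7], [1.0, -1.1], [1.6, 0.8], [-2.7, 2.1], [0.5, 0.1], [-0.8, 0.3], [-0.8, -0.1], [0.2, 0.9], [0.0, 0.6], [0.4, -5.5]]
[[315.0, 163.0], [293.0, 290.0]]
[[363.0, 175.0], [335.0, 308.0]]
```

>>> step_arm([
  {"xyz": [6, -45, 0], "rot": [0, 0, 0], "claw": -1},
  {"xyz": [13, -95, 0], "rot": [0, 0, 0], "claw": -1},
  {"xyz": [20, -145, 0], "rot": [0, 0, 0], "claw": -1},
  {"xyz": [27, -195, 0], "rot": [0, 0, 0], "claw": -1},
  {"xyz": [34, -245, 0], "rot": [0, 0, 0], "claw": -1},
  {"xyz": [41, -295, 0], "rot": [0, 0, 0], "claw": -1},
  {"xyz": [48, -345, 0], "rot": [0, 0, 0], "claw": -1},
  {"xyz": [55, -395, 0], "rot": [0, 0, 0], "claw": -1},
  {"xyz": [62, -445, 0], "rot": [0, 0, 0], "claw": -1},
  {"xyz": [68, -489, 0], "rot": [0, 0, 0], "claw": -1},
  {"xyz": [68, -489, 0], "rot": [0, 0, 0], "claw": -1},
  {"xyz": [68, -489, 0], "rot": [0, 0, 0], "claw": -1},
])

```text
t: 3.08
eef_pos: [0.4704, 0.1687, 0.3641]
eef_rot: [3.116, 0.4, 0.0]
wrist_force: [-0.2, -0.3, -0.5]
finger_gap: 0.0854
```

```bash
python3 -c "from h import *;shot('wrist','w2')"
```

```text
3.125 [0.4705 0.1684 0.364 ] [3.116e+00 3.986e-01 3.000e-04] [ 0.19  -0.021  1.5   -0.     1.663  1.506] [-0.7 -0.3  0.3] 0.0856359921375381
```

View pics/w2.png

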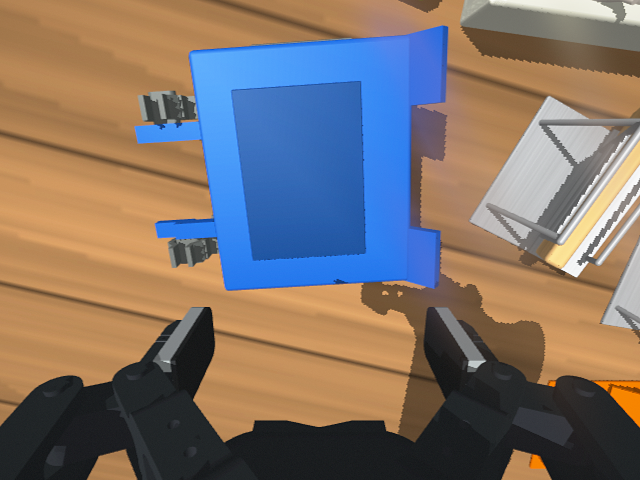

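```bash
cat > fit3.py <<'E'
from h import *
ld=lambda n:pickle.load(open(f"pics/{n}.pkl","rb"))
top,sc,w=ld("top0"),ld("scene0"),ld("w2")
u=lambda a,ox,oy,k:np.array(a,float)/k+[ox,oy]-.5+.5/k
L=lambda x,y,z:[(x+115)/1e3,y/1e3,(z+116)/1e3]
bt=u([[57,72],[118,275],[297,222],[12,153],[35,240]],155,195,3)
Bt=[L(-30,-100,16),L(-30,100,16),L(-200,100,16),L(28,-42,0),L(28,42,0)]
bs=u([[118,42],[303,98]],325,130,3)
Bs=[L(-30,100,16),L(-30,-100,16)]
bw=np.array([[190,51],[226,290],[411,37],[406,280],[447,26],[444,102],[439,232],[438,288],[136,135],[156,230]],float)
Bw=[L(-30,-100,16),L(-30,100,16),L(-200,-100,16),L(-200,100,16),L(-219,-100,31),L(-219,-50,31),L(-219,50,31),L(-219,100,31),L(28,-42,0),L(28,42,0)]
f=lambda p:np.r_[(proj(top,T(p,Bt))-bt)*.5,(proj(sc,T(p,Bs))-bs)*.5,proj(w,T(p,Bw))-bw].ravel()
r=least_squares(f,[.5,.1,1.88],loss="soft_l1",x_scale=[.1,.1,.1]);print("box",r.x);print(f(r.x).reshape(-1,2).round(1).tolist())
E
python3 fit3.py
```

```text
box [0.50500164 0.18602419 1.88951635]
[[-0.5, -0.7], [-0.8, 0.5], [0.3, -0.5], [0.1, -0.3], [0.2, -0.2], [0.4, -0.5], [0.7, -0.5], [-3.8, -1.3], [-1.8, 2.9], [3.2, -3.6], [4.9, 1.9], [-0.1, 0.1], [0.0, 0.4], [0.2, 0.1], [-0.8, -0.4], [0.4, 0.1], [0.2, 1.0]]
```

```bash
cat >> h.py <<'E'
BOX=(.505,.186,1.8895); STAND=(.4835,-.309,1.645)
def frame(p): # planar pose -> R
    return R.from_euler("z",p[2])
Rb,Rs=frame(BOX),frame(STAND)
H=np.r_[BOX[:2],0]+Rb.apply([.115,0,.116])
def ry(phi): # lid rotation in box frame, open by phi deg: x->-z.. (-x -> +z)
    return R.from_euler("y",phi,degrees=True)
def tool(gp,z,y):
    z=np.array(z,float);z/=np.linalg.norm(z);y=np.array(y,float);y/=np.linalg.norm(y)
    M=R.from_matrix(np.c_[np.cross(y,z),y,z]); return gp-.054*z,M
def lidpose(phi,g,z,y): # grasp pt g (mm, lid frame), tool z,y in lid frame
    Q=Rb*ry(phi); return tool(H+Q.apply(np.array(g)/1e3),Q.apply(z),Q.apply(y))
def delta(pose,ref):
    (p0,R0),(p,M)=ref,pose
    return (1e3*R0.inv().apply(p-p0)).round(0).astype(int).tolist(),(R0.inv()*M).as_rotvec().round(3).tolist()
def cur():
    from workcell import read_state
    s=read_state();return s["eef_pos"],R.from_rotvec(s["eef_rot"])
D=np.array([-1,0,1])/2**.5
def lip(phi,back=0): return lidpose(phi,np.array([-207,75,19])+D*(11+back),-D,[-1,0,-1])
E
python3 - <<'E'
from h import *
print("H",H)
c=cur()
for b in (80,0): print(lip(0,b)[0],delta(lip(0,b),c))
print("in pre frame",delta(lip(0),lip(0,80)))
for a,b in((0,55),(55,108)):
    for f in np.linspace(a,b,12)[1:]: print(round(f),delta(lip(f),lip(a)),lip(f)[0].round(3))
E
```

```text
H [0.46896639 0.29520888 0.116     ]
[ 0.49473018 -0.02223458  0.23753048] ([-25, 191, 127], [0.785, -0.025, -0.061])
[0.47700523 0.03148531 0.18096194] ([-28, 134, 183], [0.785, -0.025, -0.061])
in pre frame ([0, 0, 80], [0.0, 0.0, 0.0])
5 ([0, -20, -11], [-0.087, -0.0, 0.0]) [0.475 0.038 0.203]
10 ([0, -41, -20], [-0.175, -0.0, -0.0]) [0.472 0.046 0.224]
15 ([0, -63, -27], [-0.262, -0.0, -0.0]) [0.469 0.056 0.244]
20 ([0, -85, -32], [-0.349, -0.0, -0.0]) [0.465 0.067 0.264]
25 ([0, -107, -35], [-0.436, 0.0, -0.0]) [0.461 0.08  0.282]
30 ([0, -130, -36], [-0.524, 0.0, 0.0]) [0.456 0.095 0.299]
35 ([0, -153, -36], [-0.611, 0.0, -0.0]) [0.451 0.11  0.314]
40 ([0, -176, -33], [-0.698, 0.0, -0.0]) [0.445 0.127 0.328]
45 ([0, -198, -28], [-0.785, 0.0, -0.0]) [0.439 0.145 0.341]
50 ([0, -220, -22], [-0.873, 0.0, -0.0]) [0.433 0.165 0.352]
55 ([0, -241, -13], [-0.96, -0.0, -0.0]) [0.427 0.184 0.36 ]
60 ([0, -19, -10], [-0.084, 0.0, 0.0]) [0.42  0.204 0.367]
65 ([0, -40, -19], [-0.168, 0.0, 0.0]) [0.413 0.225 0.372]
69 ([0, -60, -26], [-0.252, -0.0, -0.0]) [0.407 0.245 0.376]
74 ([0, -82, -31], [-0.336, 0.0, 0.0]) [0.4   0.266 0.377]
79 ([0, -103, -35], [-0.42, 0.0, 0.0]) [0.393 0.287 0.377]
84 ([0, -125, -36], [-0.505, 0.0, 0.0]) [0.386 0.308 0.374]
89 ([0, -147, -36], [-0.589, 0.0, 0.0]) [0.379 0.328 0.37 ]
94 ([0, -169, -34], [-0.673, 0.0, -0.0]) [0.373 0.348 0.364]
98 ([0, -191, -30], [-0.757, 0.0, 0.0]) [0.366 0.368 0.357]
103 ([0, -212, -24], [-0.841, 0.0, 0.0]) [0.36  0.387 0.347]
108 ([0, -232, -17], [-0.925, 0.0, 0.0]) [0.354 0.405 0.337]
```

Run:
```python
from h import *
w=pickle.load(open("pics/w2.pkl","rb"))
def ray(s,u,v,z):
    f=240/np.tan(np.radians(s["fov_y"]/2));Rc=R.from_rotvec(s["rvec"]).inv();c=-Rc.apply(s["tvec"])
    d=Rc.apply([(u-s["cx"])/f,(v-s["cy"])/f,1]);return c+d*(z-c[2])/d[2]
for q in ((562,243,.16),(635,122,.16),(470,225,.0),(548,97,.0)): print(q,ray(w,*q).round(3))
```

```text
(562, 243, 0.16) [ 0.509 -0.02   0.16 ]
(635, 122, 0.16) [ 0.605 -0.03   0.16 ]
(470, 225, 0.0) [ 0.48  -0.022  0.   ]
(548, 97, 0.0) [ 0.64  -0.051  0.   ]
```

```bash
sed -i 's/\[-207,75,19\])+D\*(11+back)/[-207,86,19])+D*(13+back)/' h.py
python3 - <<'E'
from h import *
c=cur()
print(lip(0,70)[0],delta(lip(0,70),c),lip(0)[0])
E
```

```text
[ 0.48251162 -0.02030928  0.23187363] ([-36, 186, 132], [0.785, -0.025, -0.061]) [0.46700229 0.02669562 0.18237615]
```

>>> step_arm([
  {"xyz": [-8, 45, 5], "rot": [0.1, -0.003, -0.008], "claw": -0.2},
  {"xyz": [-16, 90, 20], "rot": [0.26, -0.008, -0.02], "claw": -0.2},
  {"xyz": [-24, 130, 45], "rot": [0.42, -0.013, -0.033], "claw": -0.2},
  {"xyz": [-30, 165, 80], "rot": [0.58, -0.018, -0.046], "claw": -0.2},
  {"xyz": [-36, 180, 105], "rot": [0.72, -0.023, -0.056], "claw": -0.2},
  {"xyz": [-36, 186, 132], "rot": [0.785, -0.025, -0.061], "claw": -0.2},
  {"xyz": [-36, 186, 132], "rot": [0.785, -0.025, -0.061], "claw": -0.2},
  {"xyz": [-36, 186, 132], "rot": [0.785, -0.025, -0.061], "claw": -0.2},
], grip_force=40)

```text
t: 4.12
eef_pos: [0.4828, -0.0199, 0.2331]
eef_rot: [-2.334, -0.376, 0.154]
wrist_force: [-0.8, 0.6, 0.5]
finger_gap: 0.0511
```

Run:
```python
from h import *
shot("wrist","w3"); s,_=shot("scene","s3")
a=cv2.imread("pics/w3.png");b=cv2.imread("pics/s3.png")
b=cv2.resize(b[90:290,270:470],(400,400),interpolation=cv2.INTER_CUBIC)
a=cv2.resize(a,(400,300));cv2.imwrite("pics/c3.png",np.hstack([cv2.copyMakeBorder(a,0,100,0,0,0),b]))
print(delta(lip(0),cur()))
```

```text
4.175 [ 0.4828 -0.0195  0.2334] [-2.334  -0.3777  0.1531] [-0.47   0.228  1.643  0.542  1.842  0.772] [ 0.6 -0.3 -0.3] 0.05083732084332341
4.225 [ 0.4828 -0.0193  0.2335] [-2.3339 -0.3783  0.1531] [-0.469  0.228  1.643  0.543  1.841  0.772] [ 0.7  0.4 -0.1] 0.05165248008117797
([-1, 2, 71], [0.003, -0.0, 0.003])
```

View pics/c3.png

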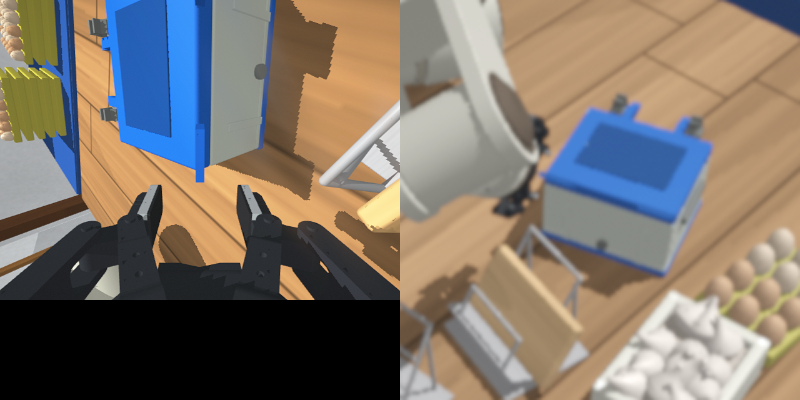

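>>> step_arm([
  {"xyz": [0, 1, 25], "rot": [0.003, 0, 0.003], "claw": -0.2},
  {"xyz": [0, 1, 48], "rot": [0.003, 0, 0.003], "claw": -0.2},
  {"xyz": [-1, 2, 65], "rot": [0.003, 0, 0.003], "claw": -0.2},
  {"xyz": [-1, 2, 71], "rot": [0.003, 0, 0.003], "claw": -0.2},
  {"xyz": [-1, 2, 71], "rot": [0.003, 0, 0.003], "claw": 0.2},
  {"xyz": [-1, 2, 71], "rot": [0.003, 0, 0.003], "claw": 1},
  {"xyz": [-1, 2, 71], "rot": [0.003, 0, 0.003], "claw": 1},
  {"xyz": [-1, 2, 71], "rot": [0.003, 0, 0.003], "claw": 1},
  {"xyz": [-1, 2, 71], "rot": [0.003, 0, 0.003], "claw": 1},
], grip_force=40)

```text
t: 5.35
eef_pos: [0.4666, 0.0266, 0.1816]
eef_rot: [-2.328, -0.373, 0.156]
wrist_force: [-1.9, 3.4, 13.6]
finger_gap: 0.0073
```

Run:
```python
from h import *
from workcell import read_state
s=read_state();print(s["t"],s["eef_pos"],s["wrist_force"],s["torque"],s["finger_gap"],delta(lip(0),cur()))
for f in range(5,61,5): print(f,delta(lip(f),lip(0)))
```

```text
5.35 [0.46661689 0.02659496 0.18156123] [-1.92447846  3.41123327 13.60580868] [1.53903055 0.5574579  0.17887222] 0.007265400229399029 ([0, -1, -1], [-0.004, -0.0, -0.001])
5 ([0, -20, -11], [-0.087, -0.0, 0.0])
10 ([0, -41, -20], [-0.175, -0.0, -0.0])
15 ([0, -63, -27], [-0.262, -0.0, -0.0])
20 ([0, -86, -32], [-0.349, -0.0, -0.0])
25 ([0, -108, -35], [-0.436, 0.0, -0.0])
30 ([0, -131, -36], [-0.524, 0.0, 0.0])
35 ([0, -154, -35], [-0.611, 0.0, -0.0])
40 ([0, -177, -32], [-0.698, 0.0, -0.0])
45 ([0, -199, -28], [-0.785, 0.0, -0.0])
50 ([0, -221, -21], [-0.873, 0.0, -0.0])
55 ([0, -242, -12], [-0.96, -0.0, -0.0])
60 ([0, -263, -2], [-1.047, 0.0, 0.0])
```

>>> step_arm([
  {"xyz": [0, -10, -5], "rot": [-0.044, 0, 0], "claw": 1},
  {"xyz": [0, -20, -11], "rot": [-0.087, 0, 0], "claw": 1},
  {"xyz": [0, -41, -20], "rot": [-0.175, 0, 0], "claw": 1},
  {"xyz": [0, -63, -27], "rot": [-0.262, 0, 0], "claw": 1},
  {"xyz": [0, -86, -32], "rot": [-0.349, 0, 0], "claw": 1},
  {"xyz": [0, -86, -32], "rot": [-0.349, 0, 0], "claw": 1},
])

```text
t: 6.1
eef_pos: [0.4545, 0.0636, 0.2662]
eef_rot: [-2.675, -0.432, 0.093]
wrist_force: [-0.0, -0.1, -4.3]
finger_gap: 0.0075
```

Run:
```python
from h import *
from workcell import read_state
s=read_state();print(s["joint_positions"].round(2),s["wrist_force"],s["torque"],s["finger_gap"],delta(lip(20),cur()))
for f in range(25,91,5): print(f,delta(lip(f),lip(20)))
```

```text
[-0.23 -0.    1.72  0.37  1.65  1.  ] [-0.02670591 -0.0655727  -4.26013222] [-0.87559772  0.12424652  0.02903608] 0.007478818765563811 ([0, 1, 0], [0.001, -0.001, 0.002])
25 ([0, -20, -11], [-0.087, 0.0, 0.0])
30 ([0, -41, -20], [-0.175, 0.0, 0.0])
35 ([0, -63, -27], [-0.262, 0.0, -0.0])
40 ([0, -86, -32], [-0.349, 0.0, 0.0])
45 ([0, -108, -35], [-0.436, 0.0, 0.0])
50 ([0, -131, -36], [-0.524, -0.0, 0.0])
55 ([0, -154, -35], [-0.611, -0.0, 0.0])
60 ([0, -177, -32], [-0.698, 0.0, 0.0])
65 ([0, -199, -28], [-0.785, 0.0, -0.0])
70 ([0, -221, -21], [-0.873, 0.0, 0.0])
75 ([0, -242, -12], [-0.96, 0.0, 0.0])
80 ([0, -263, -2], [-1.047, 0.0, 0.0])
85 ([0, -282, 10], [-1.134, 0.0, -0.0])
90 ([0, -301, 24], [-1.222, -0.0, 0.0])
```

Forces are small and consistent with the lid's weight; continuing to 80°.

>>> step_arm([
  {"xyz": [0, -20, -11], "rot": [-0.087, 0, 0], "claw": 1},
  {"xyz": [0, -41, -20], "rot": [-0.175, 0, 0], "claw": 1},
  {"xyz": [0, -63, -27], "rot": [-0.262, 0, 0], "claw": 1},
  {"xyz": [0, -86, -32], "rot": [-0.349, 0, 0], "claw": 1},
  {"xyz": [0, -108, -35], "rot": [-0.436, 0, 0], "claw": 1},
  {"xyz": [0, -131, -36], "rot": [-0.524, 0, 0], "claw": 1},
  {"xyz": [0, -154, -35], "rot": [-0.611, 0, 0], "claw": 1},
  {"xyz": [0, -177, -32], "rot": [-0.698, 0, 0], "claw": 1},
  {"xyz": [0, -199, -28], "rot": [-0.785, 0, 0], "claw": 1},
  {"xyz": [0, -221, -21], "rot": [-0.873, 0, 0], "claw": 1},
  {"xyz": [0, -242, -12], "rot": [-0.96, 0, 0], "claw": 1},
  {"xyz": [0, -263, -2], "rot": [-1.047, 0, 0], "claw": 1},
  {"xyz": [0, -263, -2], "rot": [-1.047, 0, 0], "claw": 1},
])

```text
t: 7.72
eef_pos: [0.3803, 0.2891, 0.3766]
eef_rot: [2.504, 0.405, 0.121]
wrist_force: [-1.4, -0.4, 3.9]
finger_gap: 0.0067
```

Run:
```python
from h import *
from workcell import read_state
s=read_state();print(s["joint_positions"].round(2),s["wrist_force"],s["torque"],s["finger_gap"],delta(lip(80),cur()))
for f in (85,90,95,100,104,108,110): print(f,delta(lip(f),cur()))
```

```text
[ 0.76  0.07  1.47 -0.57  1.85  1.92] [-1.41362386 -0.40828793  3.86516433] [ 0.15226254  0.05345248 -0.11191629] 0.006732062073396326 ([0, 1, -1], [-0.001, 0.004, 0.003])
85 ([0, -19, -11], [-0.088, 0.003, 0.004])
90 ([0, -40, -20], [-0.176, 0.003, 0.004])
95 ([0, -62, -27], [-0.263, 0.003, 0.004])
100 ([0, -84, -32], [-0.35, 0.003, 0.004])
104 ([0, -102, -35], [-0.42, 0.003, 0.004])
108 ([0, -121, -36], [-0.49, 0.003, 0.004])
110 ([0, -130, -37], [-0.525, 0.003, 0.004])
```

>>> step_arm([
  {"xyz": [0, -19, -11], "rot": [-0.088, 0.003, 0.004], "claw": 1},
  {"xyz": [0, -40, -20], "rot": [-0.176, 0.003, 0.004], "claw": 1},
  {"xyz": [0, -62, -27], "rot": [-0.263, 0.003, 0.004], "claw": 1},
  {"xyz": [0, -84, -32], "rot": [-0.35, 0.003, 0.004], "claw": 1},
  {"xyz": [0, -102, -35], "rot": [-0.42, 0.003, 0.004], "claw": 1},
  {"xyz": [0, -121, -36], "rot": [-0.49, 0.003, 0.004], "claw": 1},
  {"xyz": [0, -130, -37], "rot": [-0.525, 0.003, 0.004], "claw": 1},
  {"xyz": [0, -130, -37], "rot": [-0.525, 0.003, 0.004], "claw": 1},
])

```text
t: 8.72
eef_pos: [0.3408, 0.4096, 0.3323]
eef_rot: [1.989, 0.319, 0.203]
wrist_force: [0.2, 0.8, -3.2]
finger_gap: 0.0073
```

```bash
cat >> h.py <<'E'
def edge(phi,back=0,ins=14,y=0,s=1): return lidpose(phi,[-200+ins-back,y,5],[1,0,0],[0,0,-s])
E
python3 - <<'E'
from h import *
from workcell import read_state
s=read_state();print(s["joint_positions"].round(2),s["wrist_force"],s["torque"],s["finger_gap"],delta(lip(110),cur()))
p,M=cur();print(M.as_matrix().round(2))
print(edge(112)[0],edge(112)[1].as_matrix().round(2))
r=lip(110,45); print(delta(edge(112,60),r),delta(edge(112,60),cur()))
E
```

```text
[ 1.05  0.42  1.32 -0.91  2.12  2.11] [ 0.18771541  0.84879486 -3.22708204] [1.05211769 0.53559942 0.13790001] 0.007346244352572118 ([0, 0, -1], [-0.001, 0.001, -0.001])
[[ 0.95  0.13  0.28]
 [ 0.31 -0.4  -0.86]
 [ 0.    0.91 -0.42]]
[0.43934315 0.38498949 0.33665109] [[ 0.95  0.29  0.12]
 [ 0.31 -0.88 -0.36]
 [ 0.    0.37 -0.93]]
([86, 68, 49], [0.75, 0.0, -0.0]) ([86, 68, 3], [0.749, 0.001, -0.001])
```

>>> step_arm([
  {"xyz": [0, 0, 0], "rot": [0, 0, 0], "claw": 0.4},
  {"xyz": [0, 0, 0], "rot": [0, 0, 0], "claw": -0.2},
  {"xyz": [0, 0, 0], "rot": [0, 0, 0], "claw": -0.2},
  {"xyz": [0, 0, -20], "rot": [0, 0, 0], "claw": -0.2},
  {"xyz": [0, 0, -50], "rot": [0, 0, 0], "claw": -0.2},
  {"xyz": [22, 20, -55], "rot": [0.15, 0, 0], "claw": -0.2},
  {"xyz": [45, 40, -50], "rot": [0.3, 0, 0], "claw": -0.2},
  {"xyz": [65, 55, -35], "rot": [0.46, 0, 0], "claw": -0.2},
  {"xyz": [80, 65, -15], "rot": [0.62, 0, 0], "claw": -0.2},
  {"xyz": [86, 68, 3], "rot": [0.749, 0.001, -0.001], "claw": -0.2},
  {"xyz": [86, 68, 3], "rot": [0.749, 0.001, -0.001], "claw": -0.2},
  {"xyz": [86, 68, 3], "rot": [0.749, 0.001, -0.001], "claw": -0.2},
])

```text
t: 10.22
eef_pos: [0.4318, 0.4062, 0.3943]
eef_rot: [2.725, 0.437, 0.09]
wrist_force: [1.0, 0.4, 0.0]
finger_gap: 0.0513
```

Run:
```python
from h import *
shot("wrist","w4"); s,_=shot("scene","s4")
a=cv2.imread("pics/w4.png");b=cv2.imread("pics/s4.png")
b=cv2.resize(b[70:230,300:460],(400,400),interpolation=cv2.INTER_CUBIC)
a=cv2.resize(a,(400,300));cv2.imwrite("pics/c4.png",np.hstack([cv2.copyMakeBorder(a,0,100,0,0,0),b]))
w=pickle.load(open("pics/w4.pkl","rb"))
for ph in (110,112,114):
    Q=Rb*ry(ph);print(ph,(proj(w,H+Q.apply(np.array([[-219,50,31],[-219,-50,31],[-200,0,16],[-200,0,-6]])/1e3))/1.6).round(0).tolist())
print(delta(edge(112),cur()))
```

```text
10.275 [0.4316 0.4067 0.394 ] [2.7248 0.4387 0.0891] [ 0.769  0.273  1.148 -0.364  1.874  1.938] [-0.8  0.1 -0.4] 0.05140971672635134
10.325 [0.4315 0.4069 0.3938] [2.7249 0.4395 0.0889] [ 0.77   0.273  1.148 -0.364  1.873  1.938] [0.  0.2 0.7] 0.05111732523776596
110 [[176.0, 244.0], [171.0, 121.0], [194.0, 177.0], [220.0, 177.0]]
112 [[166.0, 243.0], [160.0, 121.0], [185.0, 177.0], [212.0, 177.0]]
114 [[157.0, 242.0], [149.0, 120.0], [177.0, 177.0], [203.0, 177.0]]
([0, 0, 62], [0.001, -0.003, 0.001])
```

View pics/c4.png

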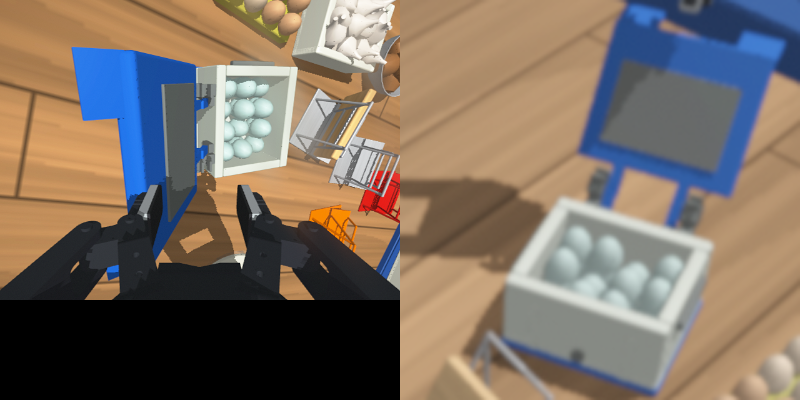

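Run:
```python
import cv2
a=cv2.imread("pics/w4.png")[50:350,90:490]
cv2.imwrite("pics/c4b.png",cv2.resize(a,(800,600),interpolation=cv2.INTER_CUBIC))
```

```text
(no output)
```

View pics/c4b.png

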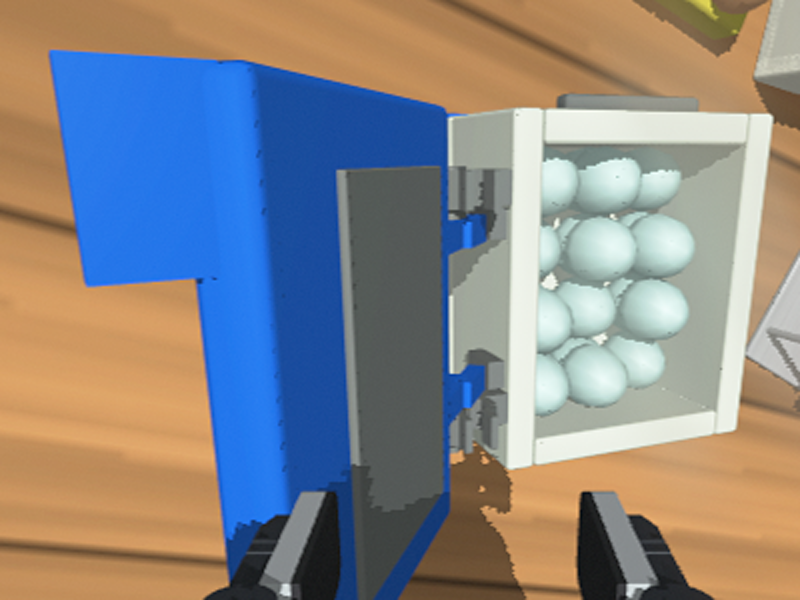

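```bash
cat > fit4.py <<'E'
from h import *
w=pickle.load(open("pics/w4.pkl","rb"))
P=np.array([[-219,-100,31],[-219,-50,31],[-200,-100,-6],[-30,-100,-6]])/1e3
o=np.array([[50,50],[90,285],[245,62],[445,110]])/2+[90,50]
def f(p,full=True):
    Q=Rb*ry(p[0]*100); h=H+Rb.apply([p[1],p[3],p[2]]); return (proj(w,h+Q.apply(P))-o).ravel()
for q in ((1,1,1),(0,0,1)):
    m=np.array(q);r=least_squares(lambda v:f([v[0],v[1]*m[0],v[2]*m[1],v[3]*m[2]]),[1.12,0,0,0],x_scale=[.1,.01,.01,.01]);print(r.x,r.fun.round(1))
rim=np.array([[-.085,-.1,.11],[.085,-.1,.11],[.085,.1,.11],[-.085,.1,.11]])
print(((proj(w,T(BOX,rim))-[90,50])*2).round(0).tolist(), "seen 772,113 / 513,108 / 510,468 / 737,432")
E
python3 fit4.py
```

```text
[ 1.26576508  0.00550166 -0.00723027  0.00255389] [ 0.3  2.5 -2.  -0.9  1.6 -1.  -0.1 -1.7]
[1.28644597 0.11122739 0.         0.00270871] [-0.2  2.5 -2.4 -0.   1.7 -1.4  7.5 -1.9]
[[776.0, 113.0], [516.0, 107.0], [508.0, 472.0], [738.0, 432.0]] seen 772,113 / 513,108 / 510,468 / 737,432
```

Run:
```python
from h import *
s,_=shot("wrist","w5");t,_=shot("top","t5")
a=cv2.imread("pics/w4.png");b=cv2.imread("pics/w5.png")
d=np.abs(a.astype(int)-b).max(2)>40;print(d.sum())
x=cv2.resize(cv2.imread("pics/t5.png")[190:310,120:280],(800,600),interpolation=cv2.INTER_CUBIC)
cv2.imwrite("pics/c5.png",x)
```

```text
10.375 [0.4315 0.407  0.3938] [2.7251 0.4398 0.0888] [ 0.77   0.273  1.148 -0.363  1.873  1.938] [ 0.3 -0.5  0.2] 0.051322564129045324
10.425 [0.4315 0.4071 0.3938] [2.7254 0.4399 0.089 ] [ 0.77   0.273  1.148 -0.363  1.873  1.938] [-0.1 -1.3  0.3] 0.051247775317279025
8228
```

View pics/c5.png

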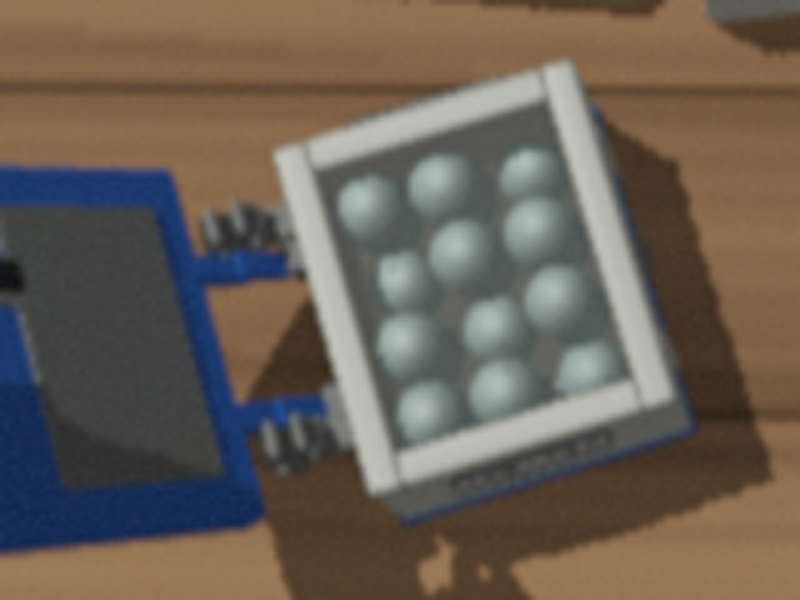

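```bash
cat >> fit4.py <<'E'
a=cv2.imread("pics/w4.png",0);b=cv2.imread("pics/w5.png",0)
n,stt,e=cv2.calcOpticalFlowPyrLK(a,b,o.astype(np.float32).reshape(-1,1,2),None,winSize=(31,31),maxLevel=3)
print(o.tolist(),n[:,0].tolist(),stt.ravel(),e.ravel())
o=n[:,0];w=pickle.load(open("pics/w5.pkl","rb"))
r=least_squares(lambda v:f([v[0],v[1],v[2],v[3]]),[1.12,0,0,0],x_scale=[.1,.01,.01,.01]);print(r.x,r.fun.round(1))
E
python3 fit4.py
python3 - <<'E'
import cv2
a=cv2.imread("pics/s4.png")[60:240,290:470]
b=cv2.imread("pics/w5.png")
import numpy as np
cv2.imwrite("pics/c6.png",np.hstack([cv2.resize(b,(480,360)),cv2.resize(cv2.imread("pics/t5.png")[190:310,80:186],(318,360))]))
E
```

```text
[ 1.26576508  0.00550166 -0.00723027  0.00255389] [ 0.3  2.5 -2.  -0.9  1.6 -1.  -0.1 -1.7]
[1.28644597 0.11122739 0.         0.00270871] [-0.2  2.5 -2.4 -0.   1.7 -1.4  7.5 -1.9]
[[776.0, 113.0], [516.0, 107.0], [508.0, 472.0], [738.0, 432.0]] seen 772,113 / 513,108 / 510,468 / 737,432
[[115.0, 75.0], [135.0, 192.5], [212.5, 81.0], [312.5, 105.0]] [[117.51763153076172, 74.41275024414062], [137.24264526367188, 192.1777801513672], [215.166015625, 80.64263916015625], [313.7750549316406, 104.80690002441406]] [1 1 1 1] [1.0127797 0.8360757 1.3710328 1.6620708]
[ 1.26505702  0.00555455 -0.00720089  0.00252509] [ 0.4  2.5 -2.  -0.8  1.6 -1.  -0.1 -1.7]
```

View pics/c6.png

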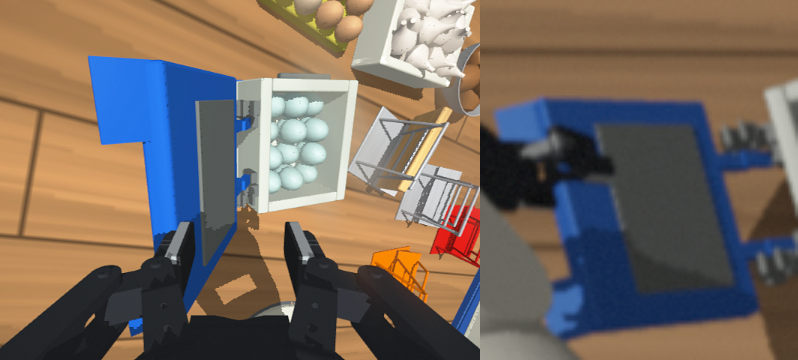

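```bash
cat > fit5.py <<'E'
from h import *
w=pickle.load(open("pics/w4.pkl","rb"));t=pickle.load(open("pics/t5.pkl","rb"));w5=pickle.load(open("pics/w5.pkl","rb"))
W=np.array([[-219,-100,31],[-219,-50,31],[-200,-100,-6],[-30,-100,-6],[-30,100,-6]])/1e3
wo=np.array([[50,50],[90,285],[245,62],[445,110],[447,503]])/2+[90,50]
W5=np.array([[-219,100,31]])/1e3; w5o=np.array([[175,447]])
Tt=np.array([[-219,-100,31],[-200,-100,-6],[-30,-100,-6],[-30,100,-6],[-200,100,-6]])/1e3
to=np.array([[85.7,226.7],[101.7,222.7],[154.3,224.3],[172.3,295],[112.3,300.7]])
def f(v):
    Q=Rb*ry(v[0]*100)*R.from_rotvec([v[4],0,v[5]]);h=H+Rb.apply(v[1:4])
    g=lambda s,P:proj(s,h+Q.apply(P))
    return np.r_[(g(w,W)-wo)*.7,(g(w5,W5)-w5o)*.4,(g(t,Tt)-to)].ravel()
r=least_squares(f,[1.2,0,0,0,0,0],x_scale=[.1,.01,.01,.01,.1,.1],loss="soft_l1");print(r.x.round(4));print(f(r.x).reshape(-1,2).round(1).tolist())
J=r.jac;print("sd",np.sqrt(np.diag(np.linalg.inv(J.T@J))).round(4))
E
python3 fit5.py
```

```text
[ 1.2605  0.007   0.0042 -0.006  -0.0028  0.0077]
[[0.2, 1.6], [-1.5, 0.1], [1.8, -0.7], [-0.6, -0.1], [-0.3, 4.2], [-1.1, -0.8], [-0.6, 0.5], [-1.2, -1.2], [0.5, -0.6], [1.5, -0.8], [7.5, -1.9]]
sd [0.0052 0.0012 0.0012 0.0018 0.0096 0.0065]
```

Run:
```python
from h import *
w=pickle.load(open("pics/w4.pkl","rb"))
P=np.array([[x,y,z] for x in(-30,0,28) for y in(-49,-35) for z in (-10,0)])/1e3
clip=np.array([[115,-61,116+24],[115,-61,116],[115,-70,116+24],[115,-52,116+24]])/1e3
print("clip top/axis",((proj(w,T(BOX,clip))-[90,50])*2).round(0).tolist())
for ph,off in((112,(0,0,0)),(126,(0,0,0)),(126,(.007,.004,-.006))):
    print(ph,off);print(((proj(w,H+Rb.apply(off)+(Rb*ry(ph)).apply(P))-[90,50])*2).round(0).reshape(3,4,2).tolist())
```

```text
clip top/axis [[485.0, 190.0], [465.0, 188.0], [485.0, 170.0], [485.0, 210.0]]
112 (0, 0, 0)
[[[488.0, 218.0], [466.0, 218.0], [487.0, 249.0], [466.0, 249.0]], [[485.0, 213.0], [465.0, 213.0], [485.0, 241.0], [465.0, 242.0]], [[483.0, 209.0], [465.0, 209.0], [483.0, 236.0], [465.0, 236.0]]]
126 (0, 0, 0)
[[[471.0, 218.0], [450.0, 218.0], [471.0, 249.0], [451.0, 249.0]], [[485.0, 214.0], [465.0, 213.0], [485.0, 242.0], [465.0, 242.0]], [[496.0, 210.0], [477.0, 209.0], [495.0, 236.0], [477.0, 236.0]]]
126 (0.007, 0.004, -0.006)
[[[453.0, 227.0], [432.0, 226.0], [453.0, 257.0], [432.0, 256.0]], [[467.0, 221.0], [448.0, 221.0], [467.0, 249.0], [448.0, 249.0]], [[479.0, 217.0], [461.0, 217.0], [479.0, 243.0], [461.0, 243.0]]]
```

```bash
cat >> h.py <<'E'
def edge2(phi,off=(0,0,0),back=0,ins=14,s=1):
    p,M=edge(phi,back,ins);return p+Rb.apply(np.array(off)/1e3),M
E
python3 - <<'E'
from h import *
a=edge2(126.5,(4,2,-3),55);b=edge2(126.5,(4,2,-3))
print(delta(a,cur()),delta(b,a),a[0],b[0])
E
```

```text
([-1, -78, 19], [-0.252, -0.003, 0.0]) ([0, 0, 55], [0.0, 0.0, 0.0]) [0.40957249 0.46883399 0.34716366] [0.41982335 0.4377662  0.30295153]
```

>>> step_arm([
  {"xyz": [0, -20, -8], "rot": [-0.06, -0.001, 0], "claw": -0.65},
  {"xyz": [0, -40, -8], "rot": [-0.13, -0.002, 0], "claw": -0.65},
  {"xyz": [-1, -60, 0], "rot": [-0.2, -0.003, 0], "claw": -0.65},
  {"xyz": [-1, -78, 14], "rot": [-0.252, -0.003, 0], "claw": -0.65},
  {"xyz": [-1, -78, 19], "rot": [-0.252, -0.003, 0], "claw": -0.65},
  {"xyz": [-1, -78, 19], "rot": [-0.252, -0.003, 0], "claw": -0.65},
  {"xyz": [-1, -78, 19], "rot": [-0.252, -0.003, 0], "claw": -0.65},
])

```text
t: 11.3
eef_pos: [0.4111, 0.4673, 0.3486]
eef_rot: [2.481, 0.395, 0.132]
wrist_force: [-0.1, 0.3, 0.1]
finger_gap: 0.0705
```

Run:
```python
from h import *
shot("wrist","w6")
print(delta(edge2(126.5,(4,2,-3)),cur()))
a=cv2.imread("pics/w6.png");w=pickle.load(open("pics/w6.pkl","rb"))
for ph,off,c in((126.5,(4,2,-3),(0,255,255)),(112,(0,0,0),(0,0,255))):
    P=proj(w,H+Rb.apply(np.array(off)/1e3)+(Rb*ry(ph)).apply(np.array([[-200,-50,16],[-200,50,16],[-200,50,-6],[-200,-50,-6],[-30,-100,-6],[-30,100,-6]])/1e3))
    cv2.polylines(a,[P.round().astype(int).reshape(-1,1,2)],False,c,1)
cv2.imwrite("pics/c7.png",a)
```

```text
11.35 [0.4111 0.4673 0.3486] [2.481  0.3953 0.1325] [ 0.922  0.437  1.08  -0.556  1.959  2.05 ] [ 0.2 -0.6 -0.4] 0.07048600785720043
([-1, -2, 55], [-0.003, -0.0, -0.003])
```

View pics/c7.png

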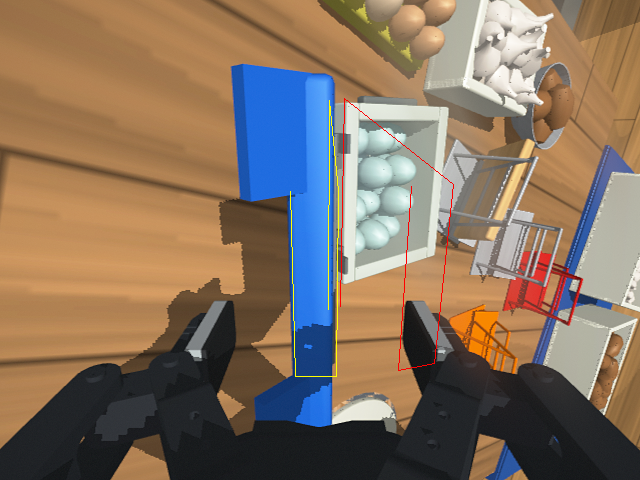

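>>> step_arm([
  {"xyz": [0, -1, 25], "rot": [-0.003, 0, -0.003], "claw": -0.65},
  {"xyz": [-1, -2, 45], "rot": [-0.003, 0, -0.003], "claw": -0.65},
  {"xyz": [-1, -2, 55], "rot": [-0.003, 0, -0.003], "claw": -0.65},
  {"xyz": [-1, -2, 55], "rot": [-0.003, 0, -0.003], "claw": -0.2},
  {"xyz": [-1, -2, 55], "rot": [-0.003, 0, -0.003], "claw": 0.2},
  {"xyz": [-1, -2, 55], "rot": [-0.003, 0, -0.003], "claw": 1},
  {"xyz": [-1, -2, 55], "rot": [-0.003, 0, -0.003], "claw": 1},
  {"xyz": [-1, -2, 55], "rot": [-0.003, 0, -0.003], "claw": 1},
  {"xyz": [-1, -2, 55], "rot": [-0.003, 0, -0.003], "claw": 1},
], grip_force=50)

```text
t: 12.48
eef_pos: [0.4195, 0.4384, 0.3027]
eef_rot: [2.476, 0.4, 0.132]
wrist_force: [-0.9, 3.8, 5.8]
finger_gap: 0.0215
```

Run:
```python
from h import *
from workcell import read_state
s=read_state();print(s["t"],s["joint_positions"].round(2),s["wrist_force"],s["torque"],s["finger_gap"])
p,M=cur()
print(delta((p,M),edge2(126.5,(4,2,-3))))
for q in (123,119,115,111,107,103,99,96,93,90): print(q,delta(edge2(q,np.array((4,2,-3))*max(0,(q-108)/18.5)),(p,M)))
```

```text
12.475 [ 0.89  0.41  1.21 -0.55  1.85  2.07] [-0.87913233  3.83924032  5.78598097] [ 0.20235454 -0.05730102  0.01655571] 0.021455426506124482
([0, -1, 0], [-0.001, 0.001, -0.001])
123 ([0, 16, 0], [0.062, -0.001, 0.001])
119 ([1, 34, 2], [0.132, -0.001, 0.002])
115 ([1, 52, 4], [0.202, -0.001, 0.002])
111 ([2, 69, 8], [0.272, -0.001, 0.002])
107 ([2, 86, 12], [0.341, -0.001, 0.002])
103 ([2, 102, 18], [0.411, -0.001, 0.002])
99 ([2, 117, 25], [0.481, -0.001, 0.002])
96 ([2, 128, 31], [0.533, -0.0, 0.002])
93 ([2, 139, 37], [0.586, -0.0, 0.002])
90 ([2, 149, 44], [0.638, -0.0, 0.002])
```

>>> step_arm([
  {"xyz": [0, 16, 0], "rot": [0.062, -0.001, 0.001], "claw": 1},
  {"xyz": [1, 34, 2], "rot": [0.132, -0.001, 0.002], "claw": 1},
  {"xyz": [1, 52, 4], "rot": [0.202, -0.001, 0.002], "claw": 1},
  {"xyz": [2, 69, 8], "rot": [0.272, -0.001, 0.002], "claw": 1},
  {"xyz": [2, 69, 8], "rot": [0.272, -0.001, 0.002], "claw": 1},
])

```text
t: 13.1
eef_pos: [0.4407, 0.3809, 0.3377]
eef_rot: [2.745, 0.438, 0.081]
wrist_force: [-2.5, 4.6, 2.1]
finger_gap: 0.0214
```

Run:
```python
from h import *
from workcell import read_state
s=read_state();print(s["t"],s["joint_positions"].round(2),s["wrist_force"],s["torque"],s["finger_gap"])
p,M=cur()
for q in (111,107,103,99,96,93,90): print(q,delta(edge2(q,np.array((4,2,-3))*max(0,(q-108)/18.5)),(p,M)))
```

```text
13.1 [ 0.72  0.24  1.29 -0.34  1.75  1.94] [-2.48296966  4.64006173  2.12286784] [1.1680298 0.3634228 0.062141 ] 0.02142042505822264
111 ([0, -1, 0], [-0.002, 0.0, -0.002])
107 ([0, 17, 0], [0.068, 0.0, -0.002])
103 ([0, 33, 1], [0.138, 0.0, -0.002])
99 ([0, 50, 3], [0.208, 0.0, -0.002])
96 ([0, 62, 6], [0.26, 0.0, -0.002])
93 ([0, 74, 9], [0.313, 0.0, -0.002])
90 ([0, 86, 13], [0.365, 0.0, -0.002])
```

>>> step_arm([
  {"xyz": [0, 17, 0], "rot": [0.068, 0, -0.002], "claw": 1},
  {"xyz": [0, 33, 1], "rot": [0.138, 0, -0.002], "claw": 1},
  {"xyz": [0, 50, 3], "rot": [0.208, 0, -0.002], "claw": 1},
  {"xyz": [0, 62, 6], "rot": [0.26, 0, -0.002], "claw": 1},
  {"xyz": [0, 74, 9], "rot": [0.313, 0, -0.002], "claw": 1},
  {"xyz": [0, 86, 13], "rot": [0.365, 0, -0.002], "claw": 1},
  {"xyz": [0, 86, 13], "rot": [0.365, 0, -0.002], "claw": 1},
], grip_force=70)

```text
t: 13.98
eef_pos: [0.4671, 0.3004, 0.3547]
eef_rot: [3.098, 0.498, -0.004]
wrist_force: [-1.3, -0.0, -4.0]
finger_gap: 0.0211
```

Run:
```python
from h import *
shot("wrist","w7");shot("scene","s7");shot("top","t7")
from workcell import read_state
s=read_state();print(s["t"],s["wrist_force"],s["torque"],s["finger_gap"])
p,M=cur();print(M.as_matrix().round(3),delta(edge2(90),(p,M)))
```

```text
14.025 [0.4669 0.3009 0.3547] [ 3.0978  0.4985 -0.004 ] [ 0.435  0.1    1.393 -0.003  1.653  1.687] [ 0.1  0.4 -4.1] 0.02140995313084052
14.075 [0.4668 0.3013 0.3548] [ 3.0978  0.4995 -0.0037] [ 0.436  0.1    1.392 -0.003  1.653  1.687] [ 0.7 -0.5 -4.7] 0.021129224167964904
14.125 [0.4667 0.3015 0.3548] [ 3.098   0.5003 -0.0036] [ 0.436  0.1    1.392 -0.003  1.652  1.686] [ 0.4 -0.6 -3.6] 0.02081606470418029
14.125 [ 0.42620466 -0.56763566 -3.5945939 ] [ 0.0865167  -0.01742153  0.0257902 ] 0.02081606470418029
[[ 0.949  0.315 -0.002]
 [ 0.315 -0.949 -0.004]
 [-0.003  0.003 -1.   ]] ([0, 2, -1], [0.003, 0.003, 0.002])
```

>>> step_arm([
  {"xyz": [0, 0, -3], "rot": [0, 0, 0], "claw": 1},
  {"xyz": [0, 0, -7], "rot": [0, 0, 0], "claw": 1},
  {"xyz": [0, 0, -12], "rot": [0, 0, 0], "claw": 1},
  {"xyz": [0, 0, -15], "rot": [0, 0, 0], "claw": 1},
  {"xyz": [0, 0, -15], "rot": [0, 0, 0], "claw": 1},
])

```text
t: 14.75
eef_pos: [0.467, 0.3009, 0.3707]
eef_rot: [3.1, 0.5, -0.001]
wrist_force: [0.5, -0.3, -3.1]
finger_gap: 0.0209
```

>>> step_arm([
  {"xyz": [0, 0, -6], "rot": [0, 0, 0], "claw": 1},
  {"xyz": [0, 0, -14], "rot": [0, 0, 0], "claw": 1},
  {"xyz": [0, 0, -24], "rot": [0, 0, 0], "claw": 1},
  {"xyz": [0, 0, -36], "rot": [0, 0, 0], "claw": 1},
  {"xyz": [0, 0, -52], "rot": [0, 0, 0], "claw": 1},
  {"xyz": [0, 0, -70], "rot": [0, 0, 0], "claw": 1},
  {"xyz": [0, 0, -90], "rot": [0, 0, 0], "claw": 1},
  {"xyz": [0, 0, -108], "rot": [0, 0, 0], "claw": 1},
  {"xyz": [0, 0, -120], "rot": [0, 0, 0], "claw": 1},
  {"xyz": [0, 0, -120], "rot": [0, 0, 0], "claw": 1},
])

```text
t: 16.0
eef_pos: [0.4671, 0.3012, 0.4913]
eef_rot: [3.1, 0.5, -0.0]
wrist_force: [0.2, 0.6, -5.1]
finger_gap: 0.021
```

```bash
cat >> h.py <<'E'
def place(s,n,tilt=30,y=0,ins=14):
    """tool pose: lid origin at floor coords (s,y), heel bottoms n above floor (m), lean tilt deg"""
    c=np.r_[STAND[:2],0]; o=c+Rs.apply(fl(s,y,n+.028))
    Q=Rs*ry(90+tilt); return tool(o+Q.apply([-.2+ins/1e3,0,.005]),Q.apply([1,0,0]),Q.apply([0,0,-1]))
E
python3 - <<'E'
from h import *
s,st=shot("wrist","w8");shot("scene","s8")
p,M=cur()
for n in (.2,.16,.1,0):
  q=place(.003,n); print(n,q[0].round(3),delta(q,(p,M)))
print(delta(place(.003,.20,0),(p,M)),place(.003,.2,0)[0])
a=cv2.imread("pics/w8.png");b=cv2.imread("pics/s8.png")
b=cv2.resize(b[30:270,240:480],(480,480),interpolation=cv2.INTER_CUBIC)
a=cv2.resize(a,(320,240));cv2.imwrite("pics/c8.png",np.hstack([cv2.copyMakeBorder(a,0,240,0,0,0),b]))
E
```

```text
16.05 [0.4672 0.3012 0.4903] [ 3.0997e+00  4.9980e-01 -1.9000e-03] [ 0.435  0.121  1.099 -0.002  1.923  1.685] [ 0.1  0.5 -3.8] 0.02074437270366201
16.1 [0.4671 0.3012 0.4899] [ 3.0995e+00  4.9970e-01 -3.0000e-03] [ 0.435  0.121  1.1   -0.002  1.923  1.685] [ 0.1 -0.3 -4.1] 0.020900572018616732
0.2 [ 0.468 -0.099  0.431] ([-125, 380, 60], [-0.519, -0.062, 0.24])
0.16 [ 0.469 -0.119  0.397] ([-130, 399, 94], [-0.519, -0.062, 0.24])
0.1 [ 0.472 -0.149  0.345] ([-137, 428, 146], [-0.519, -0.062, 0.24])
0 [ 0.475 -0.198  0.258] ([-149, 476, 233], [-0.519, -0.062, 0.24])
([-154, 496, 25], [0.002, 0.002, 0.245]) [ 0.47670932 -0.21765399  0.46595379]
```

View pics/c8.png

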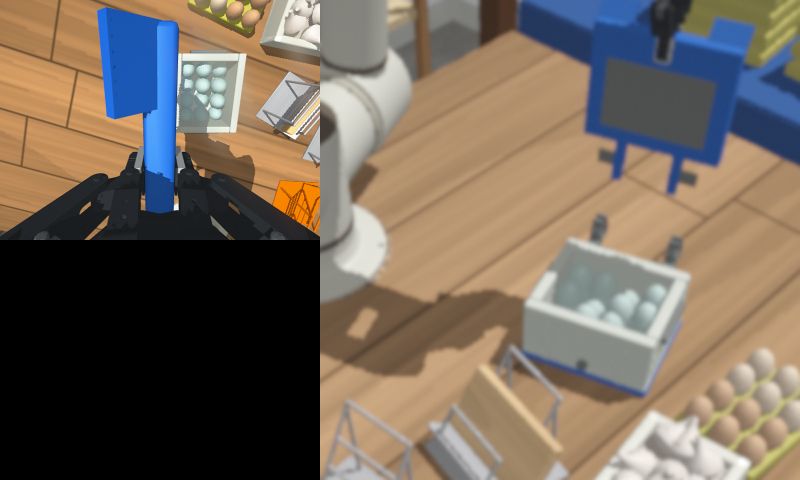

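Run:
```python
from h import *
w=pickle.load(open("pics/w8.pkl","rb"));p,M=cur()
P=np.array([[-219,-100,31],[-219,-50,31]])/1e3
o=np.array([[198,17],[216,236]])
for ins,y in((14,0),(9,0),(19,0),(14,5)):
    # lid frame->tool: lid x=tool z, lid z=-tool y, lid y = -tool x
    g=np.array([-.2+ins/1e3,y/1e3,.005]);d=P-g
    t=np.c_[-d[:,1],-d[:,2],d[:,0]+.054]
    print(ins,y,proj(w,p+M.apply(t)).round(0).tolist(),o.tolist())
```

```text
14 0 [[203.0, 20.0], [221.0, 234.0]] [[198, 17], [216, 236]]
9 0 [[210.0, 26.0], [226.0, 229.0]] [[198, 17], [216, 236]]
19 0 [[196.0, 13.0], [216.0, 240.0]] [[198, 17], [216, 236]]
14 5 [[201.0, -6.0], [220.0, 216.0]] [[198, 17], [216, 236]]
```

```bash
sed -i 's/y=0,ins=14):\n    """/&/; s/def place(s,n,tilt=30,y=0,ins=14)/def place(s,n,tilt=30,y=0,ins=16)/' h.py
python3 - <<'E'
from h import *
p,M=cur();q=place(.001,.2);print(delta(q,(p,M)))
K=R.from_rotvec
r=(M.inv()*q[1]).as_rotvec()
for k in (.25,.5,.75): print(k,(r*k).round(3))
print(delta(place(.001,.03),q))
E
```

```text
([-125, 382, 60], [-0.519, -0.062, 0.24])
0.25 [-0.13  -0.016  0.06 ]
0.5 [-0.259 -0.031  0.12 ]
0.75 [-0.389 -0.047  0.18 ]
([0, 0, 170], [0.0, 0.0, 0.0])
```

>>> step_arm([
  {"xyz": [-6, 18, 0], "rot": [-0.02, -0.002, 0.01], "claw": 1},
  {"xyz": [-15, 46, 0], "rot": [-0.06, -0.007, 0.028], "claw": 1},
  {"xyz": [-26, 80, 0], "rot": [-0.105, -0.013, 0.049], "claw": 1},
  {"xyz": [-38, 116, 0], "rot": [-0.155, -0.019, 0.072], "claw": 1},
  {"xyz": [-50, 152, 3], "rot": [-0.205, -0.025, 0.095], "claw": 1},
  {"xyz": [-62, 188, 8], "rot": [-0.255, -0.031, 0.118], "claw": 1},
  {"xyz": [-74, 224, 15], "rot": [-0.305, -0.037, 0.141], "claw": 1},
  {"xyz": [-86, 260, 24], "rot": [-0.355, -0.043, 0.164], "claw": 1},
  {"xyz": [-98, 296, 34], "rot": [-0.405, -0.049, 0.187], "claw": 1},
  {"xyz": [-108, 330, 44], "rot": [-0.45, -0.054, 0.208], "claw": 1},
  {"xyz": [-117, 358, 52], "rot": [-0.487, -0.058, 0.225], "claw": 1},
  {"xyz": [-123, 376, 58], "rot": [-0.511, -0.061, 0.236], "claw": 1},
  {"xyz": [-125, 382, 60], "rot": [-0.519, -0.062, 0.24], "claw": 1},
  {"xyz": [-125, 382, 60], "rot": [-0.519, -0.062, 0.24], "claw": 1},
  {"xyz": [-125, 382, 60], "rot": [-0.519, -0.062, 0.24], "claw": 1},
])

```text
t: 17.98
eef_pos: [0.4685, -0.1003, 0.4315]
eef_rot: [2.617, 0.098, 0.028]
wrist_force: [0.2, -0.0, -4.8]
finger_gap: 0.0209
```

Run:
```python
from h import *
shot("scene","s9");shot("wrist","w9");shot("top","t9")
p,M=cur();print(delta(place(.001,.2),(p,M)),delta(place(.001,.1),(p,M)))
a=cv2.imread("pics/s9.png")[100:340,150:470];b=cv2.imread("pics/t9.png")[150:330,300:460]
cv2.imwrite("pics/c9.png",np.hstack([cv2.resize(a,(480,360)),cv2.resize(b,(320,360))]))
```

```text
18.025 [ 0.4685 -0.1003  0.4315] [2.617  0.0983 0.0281] [-0.115 -0.108  1.513 -0.513  1.619  1.324] [-0.   0.2 -4.8] 0.02098419988553455
18.075 [ 0.4685 -0.1004  0.4315] [2.6169 0.0983 0.0281] [-0.115 -0.108  1.513 -0.513  1.619  1.324] [ 0.1  1.2 -3.1] 0.020735157532837695
18.125 [ 0.4685 -0.1004  0.4314] [2.6168 0.0983 0.0278] [-0.116 -0.108  1.514 -0.513  1.619  1.324] [-0.2  0.4 -4.1] 0.021223065552949706
([-1, 0, 1], [-0.0, -0.002, 0.0]) ([-1, 0, 101], [-0.0, -0.002, 0.0])
```

View pics/c9.png

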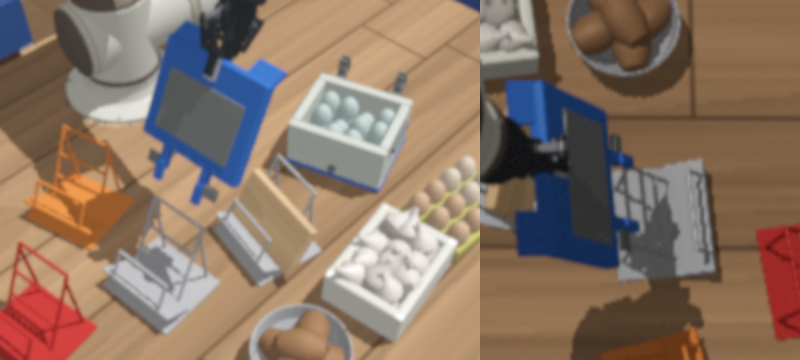

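>>> step_arm([
  {"xyz": [0, 0, 12], "rot": [0, -0.002, 0], "claw": 1},
  {"xyz": [-1, 0, 32], "rot": [0, -0.002, 0], "claw": 1},
  {"xyz": [-1, 0, 52], "rot": [0, -0.002, 0], "claw": 1},
  {"xyz": [-1, 0, 68], "rot": [0, -0.002, 0], "claw": 1},
  {"xyz": [-1, 0, 82], "rot": [0, -0.002, 0], "claw": 1},
  {"xyz": [-1, 0, 94], "rot": [0, -0.002, 0], "claw": 1},
  {"xyz": [-1, 0, 101], "rot": [0, -0.002, 0], "claw": 1},
  {"xyz": [-1, 0, 101], "rot": [0, -0.002, 0], "claw": 1},
])

```text
t: 19.12
eef_pos: [0.4712, -0.1514, 0.3435]
eef_rot: [2.617, 0.096, 0.024]
wrist_force: [-0.3, 0.6, -3.7]
finger_gap: 0.0208
```

Run:
```python
from h import *
shot("scene","s10");shot("top","t10")
p,M=cur();print(delta(place(.001,.015),(p,M)))
a=cv2.imread("pics/s10.png")[150:330,190:350];b=cv2.imread("pics/t10.png")[180:330,320:440]
cv2.imwrite("pics/c10.png",np.hstack([cv2.resize(a,(400,450),interpolation=cv2.INTER_CUBIC),cv2.resize(b,(360,450),interpolation=cv2.INTER_CUBIC)]))
```

```text
19.175 [ 0.4713 -0.1513  0.3439] [2.6166 0.0965 0.0248] [-0.224 -0.088  1.67  -0.505  1.415  1.316] [-0.3  0.1 -4.4] 0.02136442349279852
19.225 [ 0.4713 -0.1512  0.3441] [2.6165 0.0966 0.0253] [-0.224 -0.088  1.67  -0.505  1.415  1.316] [ 0.2 -0.5 -3.8] 0.02123448118264152
([0, 0, 85], [-0.0, 0.001, -0.0])
```

View pics/c10.png

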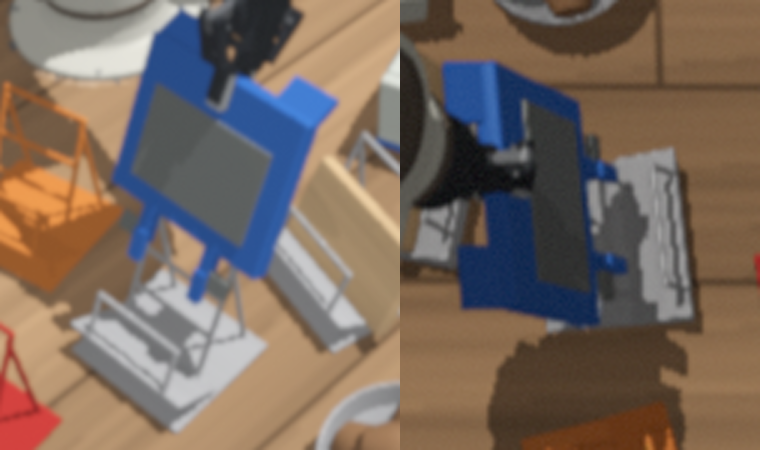

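>>> step_arm([
  {"xyz": [0, 0, 10], "rot": [0, 0.001, 0], "claw": 1},
  {"xyz": [0, 0, 24], "rot": [0, 0.001, 0], "claw": 1},
  {"xyz": [0, 0, 38], "rot": [0, 0.001, 0], "claw": 1},
  {"xyz": [0, 0, 52], "rot": [0, 0.001, 0], "claw": 1},
  {"xyz": [0, 0, 65], "rot": [0, 0.001, 0], "claw": 1},
  {"xyz": [0, 0, 76], "rot": [0, 0.001, 0], "claw": 1},
  {"xyz": [0, 0, 84], "rot": [0, 0.001, 0], "claw": 1},
  {"xyz": [0, 0, 88], "rot": [0, 0.001, 0], "claw": 1},
  {"xyz": [0, 0, 88], "rot": [0, 0.001, 0], "claw": 1},
])

```text
t: 20.35
eef_pos: [0.4744, -0.1952, 0.2675]
eef_rot: [2.617, 0.097, 0.026]
wrist_force: [0.2, 0.1, -3.2]
finger_gap: 0.0212
```

>>> step_arm([
  {"xyz": [0, 0, 2], "rot": [0, 0, 0], "claw": 1},
  {"xyz": [0, 0, 4], "rot": [0, 0, 0], "claw": 1},
  {"xyz": [0, 0, 6], "rot": [0, 0, 0], "claw": 1},
  {"xyz": [0, 0, 6], "rot": [0, 0, 0], "claw": 1},
])

```text
t: 20.85
eef_pos: [0.4746, -0.1982, 0.2622]
eef_rot: [2.617, 0.097, 0.026]
wrist_force: [-0.3, -0.1, -3.4]
finger_gap: 0.0211
```

>>> step_arm([
  {"xyz": [0, 0, 1], "rot": [0, 0, 0], "claw": 1},
  {"xyz": [0, 0, 2], "rot": [0, 0, 0], "claw": 1},
  {"xyz": [0, 0, 3], "rot": [0, 0, 0], "claw": 1},
  {"xyz": [0, 0, 3], "rot": [0, 0, 0], "claw": 1},
])

```text
t: 21.35
eef_pos: [0.4747, -0.1997, 0.2596]
eef_rot: [2.617, 0.097, 0.026]
wrist_force: [-0.4, 0.2, -4.1]
finger_gap: 0.0211
```

>>> step_arm([
  {"xyz": [0, 0, 1], "rot": [0, 0, 0], "claw": 1},
  {"xyz": [0, 0, 2], "rot": [0, 0, 0], "claw": 1},
  {"xyz": [0, 0, 3], "rot": [0, 0, 0], "claw": 1},
  {"xyz": [0, 0, 3], "rot": [0, 0, 0], "claw": 1},
])

```text
t: 21.85
eef_pos: [0.4751, -0.2007, 0.259]
eef_rot: [2.616, 0.096, 0.029]
wrist_force: [-8.7, 17.6, 20.6]
finger_gap: 0.021
```

>>> step_arm([
  {"xyz": [0, 0, 1], "rot": [0, 0, 0], "claw": 1},
  {"xyz": [0, 0, 2], "rot": [0, 0, 0], "claw": 1},
  {"xyz": [0, 0, 2], "rot": [0, 0, 0], "claw": 1},
])

```text
t: 22.22
eef_pos: [0.4755, -0.2013, 0.2592]
eef_rot: [2.615, 0.096, 0.032]
wrist_force: [-15.6, 33.1, 43.5]
finger_gap: 0.0215
```

>>> step_arm([
  {"xyz": [0, 0, -1], "rot": [0, 0, 0], "claw": 1},
  {"xyz": [0, 0, -3], "rot": [0, 0, 0], "claw": 1},
  {"xyz": [0, 0, -3], "rot": [0, 0, 0], "claw": 1},
])

```text
t: 22.6
eef_pos: [0.475, -0.2005, 0.2589]
eef_rot: [2.616, 0.097, 0.028]
wrist_force: [-3.8, 9.2, 10.4]
finger_gap: 0.0211
```

Run:
```python
from h import *
shot("scene","s11");shot("top","t11");shot("wrist","w11")
p,M=cur();print(delta((p,M),place(.001,0)))
a=cv2.imread("pics/s11.png")[180:340,200:342];b=cv2.imread("pics/t11.png")[180:330,320:440]
cv2.imwrite("pics/c11.png",np.hstack([cv2.resize(a,(426,480),interpolation=cv2.INTER_CUBIC),cv2.resize(b,(374,480),interpolation=cv2.INTER_CUBIC)]))
```

```text
22.65 [ 0.475  -0.2005  0.2589] [2.6162 0.0968 0.0277] [-0.325 -0.025  1.784 -0.515  1.209  1.315] [-4.3  9.3 10.8] 0.020980860412977965
22.7 [ 0.475  -0.2005  0.2589] [2.6162 0.0967 0.0277] [-0.325 -0.025  1.784 -0.515  1.209  1.315] [-3.9  9.9 11.5] 0.020949089091614522
22.75 [ 0.4751 -0.2005  0.2589] [2.6162 0.0968 0.0277] [-0.325 -0.025  1.784 -0.515  1.209  1.315] [-3.2  9.8 10.5] 0.021196843886555374
([0, 0, -2], [-0.0, 0.001, 0.001])
```

View pics/c11.png

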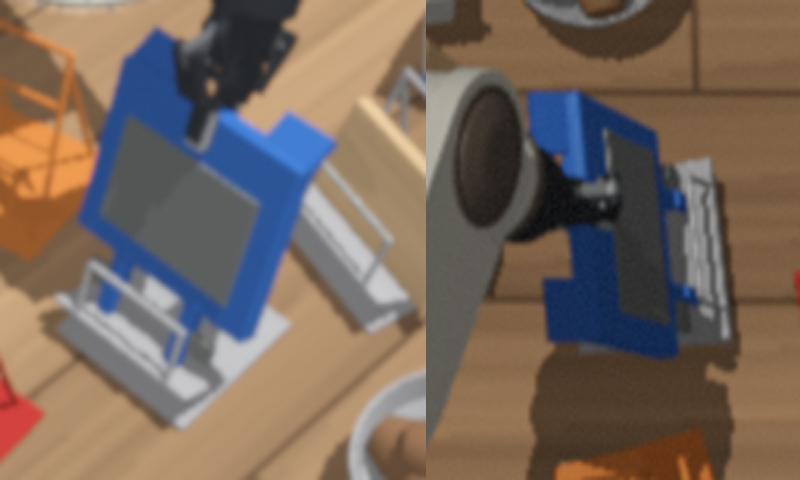

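>>> step_arm([
  {"xyz": [0, -1, 0], "rot": [0, 0, 0], "claw": 1},
  {"xyz": [0, -3, 0], "rot": [0, 0, 0], "claw": 1},
  {"xyz": [0, -5, 0], "rot": [0, 0, 0], "claw": 1},
  {"xyz": [0, -5, 0], "rot": [0, 0, 0], "claw": 1},
  {"xyz": [0, -5, 0], "rot": [0, 0, 0], "claw": 1},
])

```text
t: 23.38
eef_pos: [0.4749, -0.1968, 0.2566]
eef_rot: [2.615, 0.097, 0.028]
wrist_force: [-1.4, 1.6, 8.3]
finger_gap: 0.021
```

>>> step_arm([
  {"xyz": [0, -1, 0], "rot": [0, 0, 0], "claw": 0.45},
  {"xyz": [0, -1, 0], "rot": [0, 0, 0], "claw": 0.3},
  {"xyz": [0, -1, 0], "rot": [0, 0, 0], "claw": 0.1},
  {"xyz": [0, -1, 0], "rot": [0, 0, 0], "claw": -0.2},
  {"xyz": [0, -1, 0], "rot": [0, 0, 0], "claw": -0.2},
  {"xyz": [0, -1, 0], "rot": [0, 0, 0], "claw": -0.2},
], grip_force=20)

```text
t: 24.12
eef_pos: [0.4744, -0.1955, 0.255]
eef_rot: [2.617, 0.097, 0.026]
wrist_force: [0.3, -0.8, 0.1]
finger_gap: 0.0515
```

>>> step_arm([
  {"xyz": [0, 0, -10], "rot": [0, 0, 0], "claw": -0.2},
  {"xyz": [0, 0, -25], "rot": [0, 0, 0], "claw": -0.2},
  {"xyz": [0, 0, -45], "rot": [0, 0, 0], "claw": -0.2},
  {"xyz": [0, 0, -70], "rot": [0, 0, 0], "claw": -0.2},
  {"xyz": [0, 0, -100], "rot": [0, 0, 0], "claw": -0.2},
  {"xyz": [0, 0, -130], "rot": [0, 0, 0], "claw": -0.2},
  {"xyz": [0, 0, -150], "rot": [0, 0, 0], "claw": -0.2},
  {"xyz": [0, 0, -150], "rot": [0, 0, 0], "claw": -0.2},
])

```text
t: 25.12
eef_pos: [0.469, -0.1199, 0.3868]
eef_rot: [2.616, 0.098, 0.03]
wrist_force: [0.4, -0.6, -0.7]
finger_gap: 0.0513
```

Run:
```python
from h import *
shot("wrist","w12");shot("scene","s12");shot("top","t12")
p,M=cur()
a=cv2.imread("pics/s12.png")[180:340,200:342];b=cv2.imread("pics/w12.png")
cv2.imwrite("pics/c12.png",np.hstack([cv2.resize(a,(320,360),interpolation=cv2.INTER_CUBIC),cv2.resize(b,(480,360))]))
```

```text
25.175 [ 0.4689 -0.1203  0.3855] [2.6165 0.0977 0.0279] [-0.159 -0.106  1.603 -0.508  1.518  1.332] [-0.7 -1.1 -0.6] 0.05143281847203698
25.225 [ 0.4688 -0.1206  0.3847] [2.6167 0.0976 0.026 ] [-0.159 -0.105  1.604 -0.508  1.518  1.332] [ 0.6 -0.4 -0.1] 0.051233246102722146
25.275 [ 0.4688 -0.1207  0.3843] [2.6169 0.0974 0.025 ] [-0.16  -0.105  1.605 -0.508  1.518  1.332] [0.  0.1 0.4] 0.051058418717682574
```

View pics/c12.png

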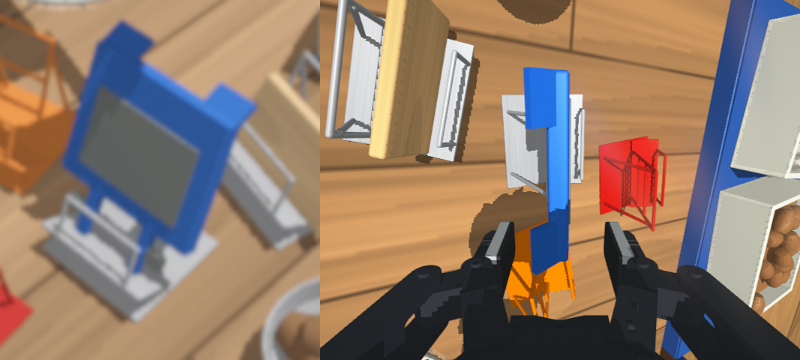

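Run:
```python
from h import *
w=pickle.load(open("pics/w12.pkl","rb"))
P=np.array([[-219,-100,31],[-219,-50,31],[-200,-100,-6],[-200,100,-6]])/1e3
o=np.array([[273,89],[275,167],[331,93],[329,340]])
def f(v,k=slice(None)):
    Q=Rs*ry(90+v[2]*100)*R.from_rotvec([v[4],0,0]);h=np.r_[STAND[:2],0]+Rs.apply(fl(v[0],v[3],v[1]+.028));return (proj(w,h+Q.apply(P))-o).ravel()
for v in ([.007,0,.3,0,0],[.007,.005,.3,0,0],[.007,0,.32,0,0]): print(v,f(v).round(0))
r=least_squares(lambda q:f([.007,q[0],q[1],q[2],q[3]]),[0,.3,0,0],x_scale=[.01,.1,.01,.1]);print("n,tilt/100,y,roll",r.x.round(4),r.fun.round(1))
a,b=cv2.imread("pics/s0.png") if 0 else cv2.imread("pics/scene0.png"),cv2.imread("pics/s12.png")
d=(np.abs(a.astype(int)-b).max(2)>50)
for n,(x0,y0,x1,y1) in dict(board=(310,210,362,285),eggs=(430,205,497,265),garlic=(366,238,450,322),pot=(315,303,386,368)).items(): print(n,d[y0:y1,x0:x1].mean().round(3))
t=cv2.imread("pics/t12.png");t0=cv2.imread("pics/top0.png");d=(np.abs(t.astype(int)-t0).max(2)>50)
for n,(x0,y0,x1,y1) in dict(board=(300,190,340,265),eggs=(180,135,252,192),garlic=(255,130,330,195),pot=(342,133,402,190)).items(): print("top",n,d[y0:y1,x0:x1].mean().round(3))
```

```text
[0.007, 0, 0.3, 0, 0] [ 4. -1.  4.  3.  4. -2.  3. 10.]
[0.007, 0.005, 0.3, 0, 0] [ 3. -2.  3.  4.  4. -3.  3. 14.]
[0.007, 0, 0.32, 0, 0] [-9. -1. -7.  3. -6. -2. -5. 10.]
n,tilt/100,y,roll [-0.0138  0.3088 -0.0006 -0.0025] [ 0.4  0.5  1.4  0.1 -1.4 -1.  -0.7  0.5]
board 0.012
eggs 0.0
garlic 0.0
pot 0.0
top board 0.397
top eggs 0.047
top garlic 0.061
top pot 0.0
```

```bash
python3 -c "
from workcell import close_job
print(close_job())"
```

```text
the job is handed in; nothing more can be done
None
```

The lid is standing in the middle of the free grey stand, hinge side down and leaning with the hoops. The gripper is open and well clear of it, and I handed the job in at about 25 s.

I raised the lid by its left lip and re-gripped it at the top edge. Then I turned it upright, lifted it straight up off the clips, carried it over slanted 30°, and lowered it until the heels met the floor. Once it was down, I slid it towards the back hoop and released it.

**Last checks:**
- **Placement:** The final wrist picture puts the lid about 1 mm off the middle of the stand. It leans about 30–31° with no sideways tilt.
- **On the floor:** The heels touched down within about 2 mm of the height I expected, and wrist force returned to zero after release. "Fully home" rests on that contact. The picture fit for height gave an impossible −14 mm, so I disregarded it.
- **Board, eggs, garlic, potatoes:** In the scene view, nothing changed on the eggs, garlic or potatoes. The board area changed by about 1%. The top view also showed differences around the board, eggs and garlic. I put those down to the arm and its shadow, but did not check further.

**What disagreed:**
- **Lid angle:** After I let go of the lip, the lid rested at about 126° instead of the stated 112°. I measured it there and gripped it in that position.
- **Landing force:** The wrist force briefly reached about 57 N as the lid touched down, below the 120 N limit.
- **Pictures:** I viewed 15 against a budget of 10.

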